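# Shelve two jars by height on a stepped market rack

### The arm

A 7-joint arm with a two-finger parallel gripper is mounted at the origin on the work surface. World frame = base frame: x ahead of the robot, y to its left, z up, the work surface at z = 0. Lengths are in m, angles in rad, forces in N, time in s.
With the tool pointing down it reaches from about 0.425 to 0.875 m from the base axis. Payload 4.7 kg.
Tool frame: the origin (TCP) lies midway between the tips of the shut fingers; the grasp point (between the pads) lies 19 mm behind it; z points along the fingers, y is the direction in which the jaws open and shut (so a half turn about z gives the same grasp; the last joint's range is limited). The gripper opens to 85 mm and grips with 20 to 120 N. Pads are 22 mm wide; open, the fingers measure 114 mm over their backs; the gripper's body (76 mm by 85 mm) begins 54 mm behind the grasp point. The pads swing forward as they close: fully open they stand 13 mm farther back than shut.
Start: joints at [-1.142, 0.321, -0.07, 1.45, 0.023, 1.371, -0.057], TCP at [0.262, 0.595, 0.192] pointing down, gripper open.
Joint ranges: [-2.86, 2.86], [-0.3, 2.09], [-1.38, 1.24], [0.06, 2.45], [-1.56, 4.7], [0.09, 2.05], [-2.69, 2.69]. Speed limits (rad/s): [2.57, 2.57, 3.14, 3.14, 3.14, 3.14, 3.14].

### API

Orientations are given as a unit quaternion [w, x, y, z].
In Python, from station import bot, capture gives the robot as it stands.
- The arm moves only by the tool send_rows, never from a script. Its arguments are lists of equal length, an entry for each row: "rotation": the turn, a rotation vector about the world's x, y, z in rad, a list of three; "offset": the shift along the world's x, y, z in mm, a list of three; "hand": the opening, from -1 (shut) to 1 (fully open). In form: {"rotation": [[wx, wy, wz], ...], "offset": [[tx, ty, tz], ...], "hand": [hand, ...]}. A call has 1 to 10 rows; each row is the pose to reach, as a shift and turn from the pose commanded when the call began; what a row does not reach only later rows make up. A row lasts 1/8 s, in which the tool goes at most 62.5 mm and 10.7 degrees, less where a joint would pass 70% of its speed; a pose out of reach is approached as far as the arm can. A call with a gripper value outside its range is refused whole. The fingers move at their own pace and stop on an object; "grip_force" is the grip in N (left out, the last holds). Time passes only in rows, so rows that repeat a pose let the fingers close. It gives the time, the measured TCP pose, the force and the opening at its end, in the units of the state.
- bot.observe(): the state, without advancing time (a new reading comes with each control period).
- capture(name): name is "scene" or "side" or "wrist"; returns a dict with "frame" (400x640x3 uint8, red, green, blue), "vertical_fov" (degrees; the focal length in pixels is half the picture's height over the tangent of half this angle, whatever the lens; pixels are square), "cx", "cy" (the principal point, pixels), "xyz" and "attitude" of the camera in the world; the wrist camera has in their place "hand_eye" (4x4, takes a point from camera to tool coordinates, whose origin is the TCP and whose axes are the flange's). Camera axes: x right, y up, looking along -z (the intrinsics and any distortion apply to the point x, -y, -z); pixel columns grow to the right and rows downward; lengths in m; the calibration is good to about 2 mm. The wrist camera is an equidistant fisheye: a pixel r from the principal point sees the ray r / f radians off the axis. A picture is of the moment at which its call begins: read the wrist's pose just before it. There is no depth.
- bot.job_done(): hands the job in, once; it reports no verdict.
The state is a dict: "time_s": time; "q": joint angles; "qvel": joint speeds; "tau": joint torques, N m; "ee_pos": TCP position; "ee_rot": TCP orientation; "ft_force": force on the tool from outside, world axes, zero at the start; "ft_torque": the same for the moment, N m; "grip_width": opening from 0.0 (shut) to 1.0 (fully open).
Only numpy, scipy, OpenCV 4.12 (cv2) and the standard library are available. Lean on these libraries where they do the work, as an engineer would, in place of code of your own. Each camera call takes 0.05 s, during which the arm holds its last target.

### The job

Put the tall jar and the short jar that stand on the counter away on the wooden rack: the tall one on the upper tier, the short one on the lower tier, each standing upright and far enough back that at least two thirds of it is under the board overhead. Set them down without dropping or tipping them, do not push the jars already on the rack or anything else out of place, and let go of everything at the end.

Things in the scene. Friction and masses are not known exactly. Their poses are not given: they have to be found in the camera images.
- rack: fixed stepped wooden two-tier rack, 330 mm wide, 265 deep, 309 high. Origin: middle of its front edge at table level; x into the rack (away from the loader), y to the left along it, z up. 12 mm square posts at both ends carry the boards: centres at y +-159, x 102 (lower tier), 192 (upper tier) and 259 (both); 306 mm free between. A 20 mm high back stop, its face at x 257, on each tier
- lower_edge (a point): on the lower tier's floor, mid-width, straight below the front edge of the board overhead; axes as the rack; 90 mm behind the rack's origin, 20 mm above the table. The floor runs 90 mm in front of this point (open to above) and 167 mm behind it (covered by the upper tier's 12 mm floor board, clearance 100 mm)
- upper_edge (a point): on the upper tier's floor, mid-width, straight below the front edge of the slatted top board; axes as the rack; 180 mm behind the rack's origin, 132 mm above the table. The floor runs 90 mm in front of this point (open to above) and 77 mm behind it (covered by the 12 mm slatted top board, clearance 165 mm)
- tall_jar_mid (a point): screw-lid jar of amber glass with red lid and paper label, 60 mm diameter, 145 mm high, about 380 g (varies); stands on the counter to the right of the rack at the start; this point is its centre, half-way up, z is its axis
- short_jar_mid (a point): screw-lid jar of amber glass with red lid and paper label, 60 mm diameter, 80 mm high, about 220 g (varies); stands on the counter to the right of the rack at the start; this point is its centre, half-way up, z is its axis
- stock_tall_mid (a point): screw-lid jar of amber glass with red lid and paper label, 60 mm diameter, 145 mm high, about 380 g (varies); already stands on the upper tier partly under the top board, somewhere along its width, its front sticking out a little; leave it; this point is its centre, half-way up, z is its axis
- stock_short_mid (a point): screw-lid jar of amber glass with red lid and paper label, 60 mm diameter, 80 mm high, about 220 g (varies); already stands on the lower tier partly under the board, somewhere along its width, its front sticking out a little; leave it; this point is its centre, half-way up, z is its axis
- bowl: steel bowl, 110 mm across, 50 mm high, loose on the counter among the jars; origin at the centre of its underside; leave it
- mug: white mug, 80 mm across, 90 mm high, handle at its +y, loose on the counter; origin at the centre of its underside; leave it
- spoon: steel spoon with a wooden handle, 200 mm long, lying flat on the counter along its x, handle towards -x; leave it
- weight: brass weight with a small knob, 56 mm across, 62 mm high, loose on the counter; origin at the centre of its underside; leave it

How it is judged:
By the outcome, as a careful person would: the job done as asked, in the order asked, and still so for the second after the job is handed in, with the robot touching nothing.
It also fails if it takes over 72 s, if anything falls off the work surface, if the arm or the gripper's body presses on something with over 40 N, if the wrist force passes 120 N, or if a joint passes its speed limit or range.

## Working session

There is one attempt and no reset: what is moved stays moved. The work goes in short steps, Python scripts to look and compute and a tool call to move; the robot and the scene stay as the last step left them, time stands still between calls to the robot, and variables do not carry over. Pictures are saved under pics/ and viewed, and the job is handed in when it is done.

Besides the shell and the picture viewer there is one more tool, called after "Call:" as name(argument=value, ...) on one line, values as JSON. send_rows: Moves the arm, as the interface text tells. Its arguments: {"type":"object","properties":{"rotation":{"type":"array"},"offset":{"type":"array"},"hand":{"type":"array"},"grip_force":{"type":"number"}},"required":["rotation","offset","hand"]}

```bash
ls; mkdir -p pics
python3 - <<'E'
from station import bot, capture
import cv2
s=bot.observe(); print({k:(v if not hasattr(v,'round') else v) for k,v in s.items()})
for n in ("scene","side","wrist"):
    c=capture(n); cv2.imwrite(f"pics/{n}0.png",c["frame"][:,:,::-1])
    print(n,{k:v for k,v in c.items() if k!="frame"})
E
```

```text
pics
{'time_s': 0.0, 'q': array([-1.14190294,  0.32181052, -0.07004716,  1.4516921 ,  0.0225933 ,
        1.3707759 , -0.05688058]), 'qvel': array([ 0.00056038, -0.00055291, -0.00137648,  0.00150052, -0.00074036,
        0.00045404, -0.00030237]), 'tau': array([-6.32239426e-04, -4.93580139e+01, -3.82635193e-01, -3.14336050e+01,
        1.29720289e-02,  1.13959736e-02, -1.30657827e-05]), 'ee_pos': array([0.26177147, 0.59428892, 0.19062278]), 'ee_rot': array([-1.44567499e-04,  2.05906444e-01,  9.78571221e-01, -9.38788751e-04]), 'ft_force': array([ 0.26339355, -0.6550101 ,  0.04902875]), 'ft_torque': array([-0.00264978, -0.00817727, -0.01452865]), 'grip_width': 0.997671630606086}
scene {'vertical_fov': 54.214907439488336, 'cx': 325.78988993046926, 'cy': 195.86901759785079, 'xyz': array([ 0.65977275, -0.57281992,  0.88394978]), 'attitude': array([0.94222979, 0.30868295, 0.03573963, 0.12506213])}
side {'vertical_fov': 43.87552202297536, 'cx': 320.4083574014094, 'cy': 205.9551407951536, 'xyz': array([ 0.14892631, -1.0538781 ,  0.8776816 ]), 'attitude': array([ 0.86945675,  0.45574589, -0.07705125, -0.1743667 ])}
wrist {'vertical_fov': 65.70646984690485, 'cx': 319.4219023391632, 'cy': 194.43014590040178, 'hand_eye': array([[-3.88094339e-04,  9.50278656e-01,  3.11400587e-01,
         8.00794450e-02],
       [ 9.99999919e-01,  3.36798859e-04,  2.18501647e-04,
         7.35459485e-05],
       [ 1.02758089e-04,  3.11400647e-01, -9.50278710e-01,
        -1.81912514e-01],
       [ 0.00000000e+00,  0.00000000e+00,  0.00000000e+00,
         1.00000000e+00]])}
```

View pics/scene0.png

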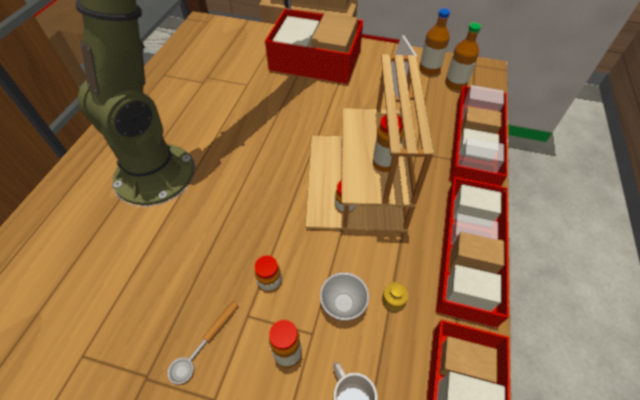

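View pics/side0.png

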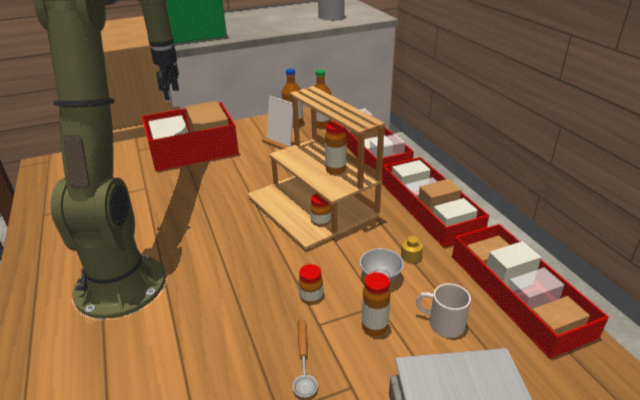

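View pics/wrist0.png

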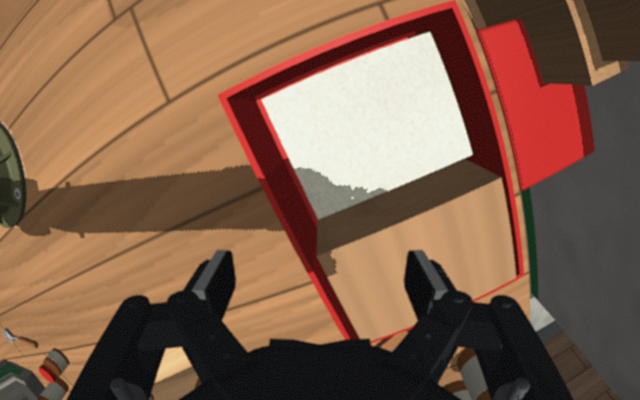

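```bash
cat > h.py <<'E'
import numpy as np, cv2
from station import bot, capture
from scipy.spatial.transform import Rotation as R
def Rq(q): q=np.asarray(q); return R.from_quat([q[1],q[2],q[3],q[0]]).as_matrix()
def K(c):
    f=200/np.tan(np.radians(c["vertical_fov"])/2); return f,c["cx"],c["cy"]
def ray(c,u,v):
    f,cx,cy=K(c); d=np.array([(u-cx)/f,-(v-cy)/f,-1.]); d=Rq(c["attitude"])@d
    return np.array(c["xyz"]),d/np.linalg.norm(d)
def onz(c,u,v,z):
    o,d=ray(c,u,v); return o+d*(z-o[2])/d[2]
def proj(c,p):
    f,cx,cy=K(c); x=Rq(c["attitude"]).T@(np.asarray(p)-c["xyz"]); return np.array([cx+f*x[0]/-x[2],cy-f*x[1]/-x[2]])
def tri(c1,p1,c2,p2):
    A=np.zeros((3,3));b=np.zeros(3)
    rs=[ray(c1,*p1),ray(c2,*p2)]
    for o,d in rs:
        M=np.eye(3)-np.outer(d,d);A+=M;b+=M@o
    p=np.linalg.solve(A,b)
    return p,[np.linalg.norm((np.eye(3)-np.outer(d,d))@(p-o))*1000 for o,d in rs]
E
python3 - <<'E'
from h import *
import pickle
S=capture("scene");D=capture("side")
pickle.dump((S,D),open("c0.pkl","wb"))
for n,c in(("scene",S),("side",D)):
    hsv=cv2.cvtColor(c["frame"],cv2.COLOR_RGB2HSV)
    m=(((hsv[...,0]<5)|(hsv[...,0]>174))&(hsv[...,1]>180)&(hsv[...,2]>90)).astype(np.uint8)
    k,l,st,ce=cv2.connectedComponentsWithStats(m)
    for i in range(1,k):
        if 40<st[i,4]<1200: print(n,st[i],ce[i].round(1))
f=S["frame"][:,:,::-1]
cv2.imwrite("pics/s_rack.png",cv2.resize(f[40:240,290:490],None,fx=3,fy=3,interpolation=cv2.INTER_CUBIC)[:600])
cv2.imwrite("pics/d_rack.png",cv2.resize(D["frame"][70:260,230:420,::-1],None,fx=3,fy=3,interpolation=cv2.INTER_CUBIC))
cv2.imwrite("pics/s_obj.png",cv2.resize(f[230:400,160:420],None,fx=3,fy=3,interpolation=cv2.INTER_CUBIC))
cv2.imwrite("pics/d_obj.png",cv2.resize(D["frame"][230:400,270:500,::-1],None,fx=3,fy=3,interpolation=cv2.INTER_CUBIC))
E
```

```text
scene [361  34  38   9  95] [379.7  38. ]
scene [381 116   7  16  75] [383.7 123.9]
scene [256 257  21  21 358] [265.9 266.9]
scene [270 321  27  28 597] [283.  334.5]
side [326 122  32  34 353] [343.7 135.4]
side [364 148  13  21 145] [369.6 158.6]
side [311 194  17  13 141] [318.2 200.7]
side [300 265  21  18 310] [309.8 273.3]
side [365 273  25  21 418] [376.7 282.7]
```

View pics/s_rack.png

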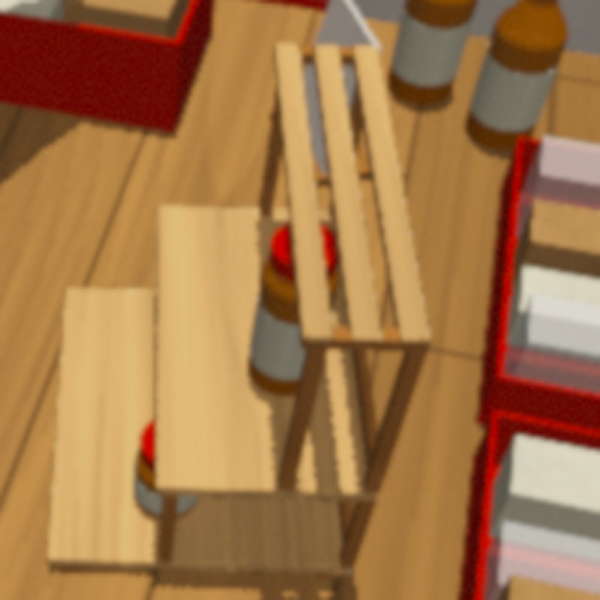

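View pics/d_rack.png

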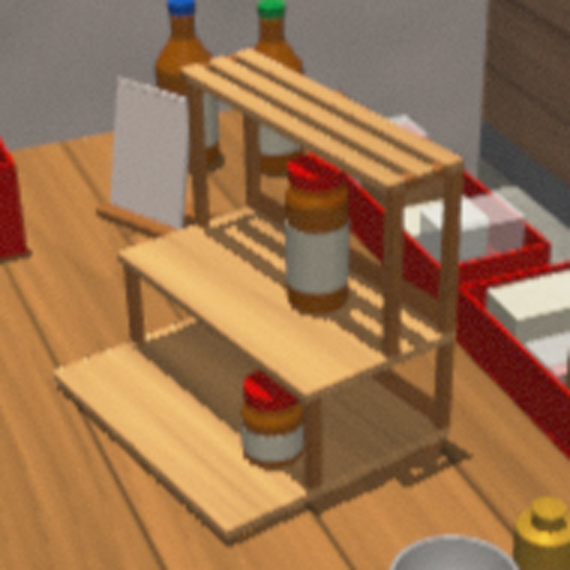

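View pics/s_obj.png

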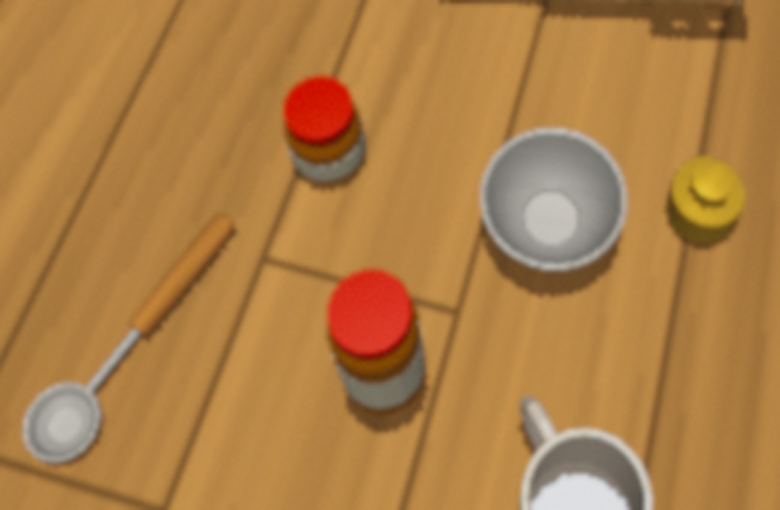

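View pics/d_obj.png

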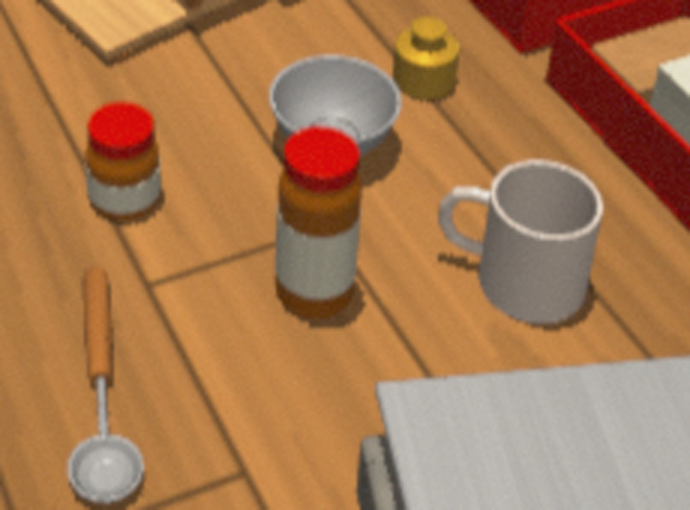

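```bash
cat > m.py <<'E'
from h import *
import pickle
S,D=pickle.load(open("c0.pkl","rb"))
s=lambda u,v:(290+(u-1)/3,40+(v-1)/3)
d=lambda u,v:(230+(u-1)/3,70+(v-1)/3)
# name: scene px, side px, rack coords
P={"lowFR":(s(50,563),d(229,531),(0,-165,20)),"lowFL":(s(67,288),d(57,373),(0,165,20)),
"upFL":(s(159,205),d(121,257),(90,165,132)),"upFR":(s(157,489),d(308,390),(90,-165,132)),
"topFR":(s(305,339),d(388,184),(180,-165,309)),"topFL":(s(277,45),d(184,71),(180,165,309)),
"topBR":(s(430,339),d(463,157),(265,-165,309)),"topBL":(s(362,45),d(252,49),(265,165,309))}
W=[];Q=[]
for n,(a,b,r) in P.items():
    p,e=tri(S,a,D,b); print(n,(p*1000).round(1),"res",round(e[0],1), "S-onz",(onz(S,*a,r[2]/1000)*1000).round(1)[:2],"D-onz",(onz(D,*b,r[2]/1000)*1000).round(1)[:2])
    W+= [onz(S,*a,r[2]/1000)[:2],onz(D,*b,r[2]/1000)[:2]];Q+=[np.array(r[:2])/1000]*2
W=np.array(W);Q=np.array(Q)
A=Q-Q.mean(0);B=W-W.mean(0)
th=np.arctan2((A[:,0]*B[:,1]-A[:,1]*B[:,0]).sum(),(A*B).sum())
Rm=np.array([[np.cos(th),-np.sin(th)],[np.sin(th),np.cos(th)]])
t=W.mean(0)-Rm@Q.mean(0)
print("yaw",np.degrees(th),"t",t*1000,"res",((W-(Q@Rm.T+t))*1000).round(1).tolist())
E
python3 m.py
```

```text
lowFR [481.4 -68.3  18. ] res 0.9 S-onz [482.5 -70.3] D-onz [480.2 -69.6]
lowFL [405.6 250.7  18.6] res 2.1 S-onz [404.6 251.7] D-onz [405.8 245.3]
upFL [492.2 276.9 125.6] res 3.6 S-onz [491.4 274.3] D-onz [489.9 259.2]
upFR [567.3 -51.5 137.8] res 0.7 S-onz [567.  -48.1] D-onz [570.3 -42.8]
topFR [654.4 -25.2 308. ] res 1.0 S-onz [655.  -27.3] D-onz [653.5 -25.3]
topFL [580.  293.2 306.7] res 1.8 S-onz [579.4 292.6] D-onz [578.1 283.8]
topBR [735.3  -5.4 309.1] res 0.2 S-onz [735.2  -5.1] D-onz [735.4  -5.4]
topBL [649.4 286.1 321.9] res 3.6 S-onz [647.4 311.8] D-onz [660.1 308.8]
yaw 13.906623159500446 t [441.16399272  88.69704737] res [[1.6, 1.2], [-0.6, 1.9], [3.0, 2.9], [4.3, -3.5], [2.5, 3.8], [1.0, -11.3], [-1.2, 1.7], [2.2, 7.0], [-0.5, 0.9], [-2.0, 2.9], [3.2, 0.5], [1.8, -8.4], [-2.8, 2.6], [-2.7, 2.3], [-11.3, -0.7], [1.4, -3.8]]
```

```bash
cat >> m.py <<'E'
from scipy.optimize import least_squares
def f(x):
    Rm=np.array([[np.cos(x[0]),-np.sin(x[0])],[np.sin(x[0]),np.cos(x[0])]])
    return ((W-(Q@Rm.T+x[1:]))*1000).ravel()
o=least_squares(f,[th,*t],loss="soft_l1",f_scale=1.5)
th=o.x[0];t=o.x[1:]
print("robust yaw",np.degrees(th),t*1000);print(f(o.x).reshape(-1,2).round(1).tolist())
def lidfit(c,ci,ztop):
    hsv=cv2.cvtColor(c["frame"],cv2.COLOR_RGB2HSV)
    m=(((hsv[...,0]<5)|(hsv[...,0]>174))&(hsv[...,1]>170)&(hsv[...,2]>90)).astype(np.uint8)
    k,l,st,ce=cv2.connectedComponentsWithStats(m)
    i=np.argmin(np.linalg.norm(ce[1:]-ci,axis=1))+1
    cn=max(cv2.findContours((l==i).astype(np.uint8),cv2.RETR_EXTERNAL,cv2.CHAIN_APPROX_NONE)[0],key=len)[:,0]
    P=np.array([onz(c,u,v,ztop)[:2] for u,v in cn])*1000
    away=P.mean(0)-np.array(c["xyz"][:2])*1000; away/=np.linalg.norm(away)
    s=(P-P.mean(0))@away
    P=P[s>np.percentile(s,35)]
    g=lambda x: np.hypot(P[:,0]-x[0],P[:,1]-x[1])-x[2]
    r=least_squares(g,[*P.mean(0),28],loss="soft_l1")
    return r.x.round(1), np.abs(r.fun).mean().round(2)
if __name__=="__main__":
  print("tall",lidfit(S,(283,334),.145),lidfit(D,(376,282),.145))
  print("short",lidfit(S,(266,267),.08),lidfit(D,(310,273),.08))
  print("stocktall",lidfit(D,(343,135),.277),lidfit(S,(383,124),.277))
  print("stockshort",lidfit(D,(318,200),.1))
E
python3 m.py | tail -6
```

```text
robust yaw 13.574969236318188 [441.60973221  90.62075347]
[[2.1, -0.5], [-0.1, 0.2], [1.7, 0.7], [2.9, -5.7], [1.0, 2.2], [-0.5, -13.0], [-0.8, 0.5], [2.5, 5.8], [-0.3, 0.2], [-1.8, 2.2], [1.5, -0.7], [0.2, -9.5], [-2.7, 2.4], [-2.5, 2.1], [-13.0, -1.4], [-0.3, -4.4]]
tall (array([ 532.4, -376.7,   24.2]), np.float64(0.44)) (array([ 528.7, -379.8,   26.1]), np.float64(0.88))
short (array([ 435.7, -226.4,   22.7]), np.float64(0.73)) (array([ 432.6, -229.4,   24.8]), np.float64(0.95))
stocktall (array([635. ,  76.4,  31.2]), np.float64(10.3)) (array([622.7,  92.9,  10.2]), np.float64(3.72))
stockshort (array([551.2,  18.3,  22. ]), np.float64(4.37))
```

```bash
cat > m2.py <<'E'
from m import *
Rm=np.array([[np.cos(th),-np.sin(th)],[np.sin(th),np.cos(th)]])
def fr(c,px,z):
    p=onz(c,*px,z)[:2]; a=p-np.array(c["xyz"][:2]); p=p+.03*a/np.linalg.norm(a); return p*1000, Rm.T@(p-t)*1000
print("stall D",fr(D,d(318,312),.132)); print("stall S",fr(S,s(276,391),.132))
print("sshort D",fr(D,d(272,466),.02)); print("sshort S",fr(S,s(170,516),.02))
# tall/short axes
print("bowl S rim", onz(S,344.5,297,.05)*1000)
b=lambda u,v:(160+(u-1)/3,230+(v-1)/3)
print("bowl",onz(S,*b(553,199),.05)*1000,"weight",onz(S,*b(709,184),.062)*1000, "mug", onz(S,*b(586,490),.09)*1000,"handle",onz(S,*b(527,402),.07)*1000,"spoon handle end",onz(S,*b(228,220),.005)*1000,"spoonhead",onz(S,*b(62,422),.01)*1000)
c=lambda u,v:(270+(u-1)/3,230+(v-1)/3)
print("mug D",onz(D,*c(545,195),.09)*1000,"greybox",onz(D,*c(378,384),.0)*1000,onz(D,*c(378,384),.2)*1000,"bowl D",onz(D,*c(336,95),.05)*1000)
for n,p in(("tall",(531,-378)),("short",(434,-228))): print(n,Rm.T@(np.array(p)/1000-t)*1000)
E
python3 m2.py | tail -20
```

```text
lowFR [481.4 -68.3  18. ] res 0.9 S-onz [482.5 -70.3] D-onz [480.2 -69.6]
lowFL [405.6 250.7  18.6] res 2.1 S-onz [404.6 251.7] D-onz [405.8 245.3]
upFL [492.2 276.9 125.6] res 3.6 S-onz [491.4 274.3] D-onz [489.9 259.2]
upFR [567.3 -51.5 137.8] res 0.7 S-onz [567.  -48.1] D-onz [570.3 -42.8]
topFR [654.4 -25.2 308. ] res 1.0 S-onz [655.  -27.3] D-onz [653.5 -25.3]
topFL [580.  293.2 306.7] res 1.8 S-onz [579.4 292.6] D-onz [578.1 283.8]
topBR [735.3  -5.4 309.1] res 0.2 S-onz [735.2  -5.1] D-onz [735.4  -5.4]
topBL [649.4 286.1 321.9] res 3.6 S-onz [647.4 311.8] D-onz [660.1 308.8]
yaw 13.906623159500446 t [441.16399272  88.69704737] res [[1.6, 1.2], [-0.6, 1.9], [3.0, 2.9], [4.3, -3.5], [2.5, 3.8], [1.0, -11.3], [-1.2, 1.7], [2.2, 7.0], [-0.5, 0.9], [-2.0, 2.9], [3.2, 0.5], [1.8, -8.4], [-2.8, 2.6], [-2.7, 2.3], [-11.3, -0.7], [1.4, -3.8]]
robust yaw 13.574969236318188 [441.60973221  90.62075347]
[[2.1, -0.5], [-0.1, 0.2], [1.7, 0.7], [2.9, -5.7], [1.0, 2.2], [-0.5, -13.0], [-0.8, 0.5], [2.5, 5.8], [-0.3, 0.2], [-1.8, 2.2], [1.5, -0.7], [0.2, -9.5], [-2.7, 2.4], [-2.5, 2.1], [-13.0
[... 297 characters left out ...]
993,  34.21268631]), array([108.30331799, -84.18044371]))
bowl S rim [ 622.39005764 -239.26230337   50.        ]
bowl [ 620.7789474  -237.29329054   50.        ] weight [ 729.99601536 -200.69093242   62.        ] mug [ 685.26322668 -429.42580517   90.        ] handle [ 637.34132073 -384.84584812   70.        ] spoon handle end [ 380.23138344 -301.33849353    5.        ] spoonhead [ 327.15221436 -467.60036818   10.        ]
mug D [ 687.08402983 -431.26800298   90.        ] greybox [ 5.33487422e+02 -4.71105812e+02  1.11022302e-13] [ 445.85630075 -603.90392191  200.        ] bowl D [ 622.00185716 -233.66785281   50.        ]
tall [ -23.10044946 -476.51065024]
short [ -82.18300135 -307.93351044]
```

Call:
send_rows(rotation=[[0, 0, 0], [0, 0, 0], [0, 0, 0], [0, 0, -0.15], [0, 0, -0.3], [0, 0, -0.3]], offset=[[0, 0, 60], [0, 0, 120], [0, 0, 180], [30, -40, 220], [60, -80, 240], [60, -80, 240]], hand=[1, 1, 1, 1, 1, 1])

```text
time_s: 1.0
ee_pos: [0.3266, 0.5117, 0.4354]
ee_rot: [0.002, 0.354, 0.935, 0.003]
ft_force: [-0.5, 0.3, -0.5]
grip_width: 0.999
```

```bash
cat > log.py <<'E'
from h import *
import json
s=bot.observe(); r=dict(q=list(s["q"]),p=list(s["ee_pos"]),r=list(s["ee_rot"]))
open("log.jsonl","a").write(json.dumps(r)+"\n")
print(s["time_s"],"q",s["q"].round(3),"p",(s["ee_pos"]*1000).round(1),"zaxis",Rq(s["ee_rot"])[:,2].round(3),"yaxis",Rq(s["ee_rot"])[:,1].round(3),"F",s["ft_force"].round(1),s["grip_width"].round(3))
E
python3 - <<'E'
import json
q=[-1.14190294,  0.32181052, -0.07004716,  1.4516921 ,  0.0225933 ,1.3707759 , -0.05688058]
open("log.jsonl","w").write(json.dumps(dict(q=q,p=[0.26177147, 0.59428892, 0.19062278],r=[-1.44567499e-04,  2.05906444e-01,  9.78571221e-01, -9.38788751e-04]))+"\n")
E
python3 log.py
```

```text
Traceback (most recent call last):
  File "log.py", line 5, in <module>
    print(s["time_s"],"q",s["q"].round(3),"p",(s["ee_pos"]*1000).round(1),"zaxis",Rq(s["ee_rot"])[:,2].round(3),"yaxis",Rq(s["ee_rot"])[:,1].round(3),"F",s["ft_force"].round(1),s["grip_width"].round(3))
                                                                                                                                                                                 ^^^^^^^^^^^^^^^^^^^^^
AttributeError: 'float' object has no attribute 'round'
```

Call:
send_rows(rotation=[[0, 0, 0], [0, 0, -0.1], [0, 0, -0.2], [0, 0, -0.3], [0, 0, -0.4], [0, 0, -0.5], [0, 0, -0.5], [0, -0.15, -0.5], [0, -0.3, -0.5], [0, -0.3, -0.5]], offset=[[30, -45, 10], [60, -90, 20], [90, -140, 20], [120, -190, 20], [145, -240, 20], [165, -290, 20], [180, -340, 20], [190, -400, 20], [200, -450, 20], [200, -450, 20]], hand=[1, 1, 1, 1, 1, 1, 1, 1, 1, 1])

```text
time_s: 2.25
ee_pos: [0.5199, 0.0615, 0.4516]
ee_rot: [0.139, 0.567, 0.81, 0.052]
ft_force: [-0.3, 0.8, 0.5]
grip_width: 1.003
```

```bash
sed -i 's/s\["grip_width"\].round(3)/round(s["grip_width"],3)/' log.py; python3 log.py
```

```text
2.25 q [-0.665 -0.202  0.305  1.515  0.229  1.572  0.019] p [519.9  61.5 451.6] zaxis [ 0.284 -0.072 -0.956] yaxis [0.904 0.351 0.242] F [-0.3  0.8  0.5] 1.003
```

```bash
cat > kin.py <<'E'
import numpy as np, json, itertools
from scipy.spatial.transform import Rotation as R
from scipy.optimize import least_squares
D=[json.loads(l) for l in open("log.jsonl")]
Rz=lambda a:R.from_euler('z',a).as_matrix()
Ry=lambda a:R.from_euler('y',a).as_matrix()
def fk(q,x,s):
    yaw0,z0,l1,a1,l2,a2,a3,l3,y7,bx,by,o2,o4,o6,e3,e5=x
    p=np.array([bx,by,0.]);M=Rz(yaw0+s[0]*q[0])
    p=p+M@[0,0,z0]; M=M@Ry(q[1]+o2)@Rz(s[1]*q[2]+e3); p=p+M@[a1,0,l1]; M=M@Ry(q[3]+o4)@Rz(s[2]*q[4]+e5); p=p+M@[a2,0,l2]; M=M@Ry(q[5]+o6); p=p+M@[a3,0,0]; M=M@Rz(s[3]*q[6]+y7)
    return p+M@[0,0,l3],M
def Rq(q): return R.from_quat([q[1],q[2],q[3],q[0]]).as_matrix()
def res(x,s,reg=True):
    o=[]
    for d in D:
        p,M=fk(d["q"],x,s); o+=list((p-d["p"])*1000); o+=list(R.from_matrix(M.T@Rq(d["r"])).as_rotvec()*500)
    x0=np.array(X0);o+=list((np.array(x)-x0)*W)
    return np.array(o)
#    yaw0,z0,l1,a1,l2,a2,a3,l3,y7,bx,by,o2,o4,o6,e3,e5
X0=[0,.33,.4,0,.4,0,0,.25,0,0,0,0,0,0,0,0]
W=np.array([.0,2,2,5,2,5,5,2,0,200,200,200,200,200,200,200])
if __name__=="__main__":
    out=[]
    for s in itertools.product([1,-1],repeat=4):
      for y7 in (0,1.57,3.14,-1.57):
        for y0 in (0,1.57,3.14,-1.57):
          x=list(X0);x[0]=y0;x[8]=y7
          try:r=least_squares(lambda x:res(x,s),x,max_nfev=60)
          except Exception as e: continue
          out.append((r.cost,s,r.x))
    out.sort(key=lambda a:a[0])
    for c,s,x in out[:6]: print(round(c,2),s,x.round(4))
    json.dump(dict(x=list(out[0][2]),s=out[0][1]),open("kin.json","w"))
    print(np.round(res(out[0][2],out[0][1])[:6*len(D)].reshape(-1,6),1))
E
python3 kin.py; wc -l log.jsonl
```

```text
6.35 (-1, -1, -1, -1) [-2.1600e-02  2.5490e-01  4.7810e-01 -2.1000e-03  5.1370e-01  1.5000e-03
 -2.1000e-03  4.1560e-01  1.5459e+00  9.0000e-03 -7.3000e-03 -3.4000e-03
  1.1000e-03  8.0000e-04 -3.6000e-03  1.9000e-03]
6.35 (-1, -1, -1, -1) [ 6.2616e+00  2.5490e-01  4.7810e-01 -2.1000e-03  5.1370e-01  1.5000e-03
 -2.1000e-03  4.1560e-01  1.5459e+00  9.0000e-03 -7.3000e-03 -3.4000e-03
  1.1000e-03  8.0000e-04 -3.6000e-03  1.9000e-03]
6.35 (-1, -1, -1, -1) [-2.1600e-02  2.5490e-01  4.7810e-01 -2.1000e-03  5.1370e-01  1.5000e-03
 -2.1000e-03  4.1560e-01  1.5459e+00  9.0000e-03 -7.3000e-03 -3.4000e-03
  1.1000e-03  8.0000e-04 -3.6000e-03  1.9000e-03]
6.35 (-1, -1, -1, -1) [-2.1600e-02  2.5490e-01  4.7810e-01 -2.1000e-03  5.1370e-01  1.5000e-03
 -2.1000e-03  4.1560e-01  1.5459e+00  9.0000e-03 -7.3000e-03 -3.4000e-03
  1.1000e-03  8.0000e-04 -3.6000e-03  1.9000e-03]
6.35 (-1, -1, -1, -1) [-2.1600e-02  2.5490e-01  4.7810e-01 -2.1000e-03  5.1370e-01  1.5000e-03
 -2.1000e-03  4.1560e-01  1.5459e+00  9.0000e-03 -7.3000e-03 -3.4000e-03
  1.1000e-03  8.0000e-04 -3.6000e-03  1.9000e-03]
6.35 (-1, -1, -1, -1) [-2.1600e-02  2.5490e-01  4.7810e-01 -2.1000e-03  5.1370e-01  1.5000e-03
 -2.1000e-03  4.1560e-01  1.5459e+00  9.0000e-03 -7.3000e-03 -3.4000e-03
  1.1000e-03  8.0000e-04 -3.6000e-03  1.9000e-03]
[[ 0.3 -0.1 -0.   0.7 -0.3 -0.2]
 [-0.6  0.4 -0.   0.7 -0.6  0.1]
 [ 0.   0.   0.  -1.5  1.2  0.1]]
3 log.jsonl
```

Run:
```python
import kin
from kin import *
s=(-1,)*4
for name,W in (("strict",[500,0,0,500,0,500,500,0,500,500,500,500,500,500,500,500]),("a free",[500,0,0,20,0,20,20,0,500,500,500,500,500,500,500,500])):
    kin.W=np.array(W,float); kin.X0=[0,.28,.42,0,.42,0,0,.33,np.pi/2]+[0]*7
    r=least_squares(lambda x:res(x,s),kin.X0); print(name,r.cost,r.x.round(4)); print(res(r.x,s)[:18].reshape(3,6).round(1))
```

```text
strict 62.3518904208431 [-4.9000e-03  2.4780e-01  4.9770e-01 -1.2000e-03  5.0910e-01  4.0000e-04
  1.3000e-03  4.2670e-01  1.5646e+00  1.5800e-02 -9.6000e-03 -7.0000e-04
  5.0000e-04 -1.0000e-04 -3.5000e-03 -1.1000e-03]
[[-1.6  0.9  0.7  0.2  1.1 -0.9]
 [-2.5  1.3 -0.8  0.3  0.9 -1.2]
 [ 0.1  0.1  0.2 -0.7  1.1 -1. ]]
a free 60.87259268815885 [-4.8000e-03  2.5220e-01  5.0120e-01 -9.0000e-04  5.1210e-01  2.0000e-03
  7.4000e-03  4.3280e-01  1.5648e+00  1.6600e-02 -8.1000e-03 -4.0000e-04
  2.0000e-04 -3.0000e-04 -3.3000e-03 -1.1000e-03]
[[-1.6  0.6  0.   0.2  1.1 -0.9]
 [-2.6  1.5 -0.   0.4  0.9 -1.2]
 [ 0.  -0.1  0.  -0.6  1.2 -0.9]]
```

```bash
cat > plan.py <<'E'
from h import *
def Rt(az,beta,flip=False):
    a,b=np.radians(az),np.radians(beta)
    z=np.array([np.cos(a)*np.cos(b),np.sin(a)*np.cos(b),-np.sin(b)])
    y=np.array([-np.sin(a),np.cos(a),0])
    if flip:y=-y
    return np.column_stack([np.cross(y,z),y,z])
def rows(p,M,n,s=None):
    s=s or bot.observe()
    rv=R.from_matrix(M@Rq(s["ee_rot"]).T).as_rotvec(); dp=np.array(p)*1000-s["ee_pos"]*1000
    print("rv",rv.round(3),np.degrees(np.linalg.norm(rv)).round(1),"deg  dp",dp.round(1),np.linalg.norm(dp).round(0))
    for i in range(1,n+1): print((rv*i/n).round(3).tolist(),(dp*i/n).round(0).tolist())
E
python3 - <<'E'
from plan import *
rows([.42,-.24,.40],Rt(-35,35),8)
rows([.42,-.24,.40],Rt(-35,35,True),8)
import pickle
S,D=pickle.load(open("c0.pkl","rb"))
for z in (0,.05,.1,.15,.2,.25):
    p=onz(D,396,357,z); p2=onz(D,509,350,z); print(z,p.round(3),proj(S,p).round(0),p2.round(3),proj(S,p2).round(0))
E
```

```text
rv [-0.767 -0.305  0.46 ] 54.1 deg  dp [ -99.9 -301.5  -51.6] 322.0
[-0.096, -0.038, 0.057] [-12.0, -38.0, -6.0]
[-0.192, -0.076, 0.115] [-25.0, -75.0, -13.0]
[-0.288, -0.114, 0.172] [-37.0, -113.0, -19.0]
[-0.384, -0.152, 0.23] [-50.0, -151.0, -26.0]
[-0.48, -0.191, 0.287] [-62.0, -188.0, -32.0]
[-0.575, -0.229, 0.345] [-75.0, -226.0, -39.0]
[-0.671, -0.267, 0.402] [-87.0, -264.0, -45.0]
[-0.767, -0.305, 0.46] [-100.0, -302.0, -52.0]
rv [ 1.083 -0.939 -2.072] 144.4 deg  dp [ -99.9 -301.5  -51.6] 322.0
[0.135, -0.117, -0.259] [-12.0, -38.0, -6.0]
[0.271, -0.235, -0.518] [-25.0, -75.0, -13.0]
[0.406, -0.352, -0.777] [-37.0, -113.0, -19.0]
[0.542, -0.47, -1.036] [-50.0, -151.0, -26.0]
[0.677, -0.587, -1.295] [-62.0, -188.0, -32.0]
[0.812, -0.705, -1.554] [-75.0, -226.0, -39.0]
[0.948, -0.822, -1.813] [-87.0, -264.0, -45.0]
[1.083, -0.939, -2.072] [-100.0, -302.0, -52.0]
0 [ 0.535 -0.47   0.   ] [275. 401.] [ 0.767 -0.549  0.   ] [381. 485.]
0.05 [ 0.513 -0.503  0.05 ] [255. 412.] [ 0.732 -0.578  0.05 ] [361. 499.]
0.1 [ 0.491 -0.536  0.1  ] [233. 426.] [ 0.697 -0.606  0.1  ] [338. 515.]
0.15 [ 0.469 -0.57   0.15 ] [206. 441.] [ 0.662 -0.635  0.15 ] [311. 535.]
0.2 [ 0.447 -0.603  0.2  ] [174. 460.] [ 0.626 -0.664  0.2  ] [277. 558.]
0.25 [ 0.425 -0.636  0.25 ] [134. 483.] [ 0.591 -0.693  0.25 ] [236. 587.]
```

Call:
send_rows(rotation=[[-0.096, -0.038, 0.057], [-0.192, -0.076, 0.115], [-0.288, -0.114, 0.172], [-0.384, -0.152, 0.23], [-0.48, -0.191, 0.287], [-0.575, -0.229, 0.345], [-0.671, -0.267, 0.402], [-0.767, -0.305, 0.46], [-0.767, -0.305, 0.46]], offset=[[-12, -38, -6], [-25, -75, -13], [-37, -113, -19], [-50, -151, -26], [-62, -188, -32], [-75, -226, -39], [-87, -264, -45], [-100, -302, -52], [-100, -302, -52]], hand=[1, 1, 1, 1, 1, 1, 1, 1, 1])

```text
time_s: 3.38
ee_pos: [0.4971, -0.1657, 0.1773]
ee_rot: [0.219, 0.358, 0.908, 0.0]
ft_force: [0.7, -0.2, -0.1]
grip_width: 1.003
```

```bash
python3 log.py
cat > kin.py <<'E'
import numpy as np, json
from scipy.spatial.transform import Rotation as R
from scipy.optimize import least_squares
Rz=lambda a:R.from_euler('z',a).as_matrix()
Ry=lambda a:R.from_euler('y',a).as_matrix()
def Rq(q): return R.from_quat([q[1],q[2],q[3],q[0]]).as_matrix()
LO=np.array([-2.86,-.3,-1.38,.06,-1.56,.09,-2.69]);HI=np.array([2.86,2.09,1.24,2.45,4.7,2.05,2.69])
def fk(q,x,full=False):
    z0,l1,a1,b1,l2,a2,b2,a3,l3,b0,b3=x
    P=[np.array([0,0,z0])];M=Rz(-q[0])
    p=P[0]+M@[0,b0,0];M=M@Ry(q[1])@Rz(-q[2]); p=p+M@[a1,b1,l1];P.append(p); M=M@Ry(q[3])@Rz(-q[4]); p=p+M@[a2,b2,l2];P.append(p); M=M@Ry(q[5]); p=p+M@[a3,b3,0]; M=M@Rz(-q[6]+np.pi/2)
    p=p+M@[0,0,l3];P.append(p)
    return (p,M,P) if full else (p,M)
X0=np.array([.28,.45,0,0,.5,0,0,0,.4,0,0]);W=np.array([0,0,20,50,0,20,50,20,0,50,50.])
def fit():
    D=[json.loads(l) for l in open("log.jsonl")]
    def res(x):
        o=[]
        for d in D:
            p,M=fk(d["q"],x); o+=list((p-d["p"])*1000)+list(R.from_matrix(M.T@Rq(d["r"])).as_rotvec()*500)
        return np.array(o+list((x-X0)*W))
    r=least_squares(res,X0); json.dump(list(r.x),open("kin.json","w"))
    return r.x,res(r.x)[:6*len(D)].reshape(-1,6)
def load(): return np.array(json.load(open("kin.json")))
def ik(p,M,x,n=40,seed=0,q0=None,margin=.03):
    g=np.random.default_rng(seed);sol=[]
    for k in range(n):
        qs=g.uniform(LO,HI) if q0 is None or k else np.array(q0)
        def f(q):
            pp,MM=fk(q,x); return np.r_[(pp-p)*10,R.from_matrix(MM.T@M).as_rotvec()*2]
        r=least_squares(f,np.clip(qs,LO+margin+.01,HI-margin-.01),bounds=(LO+margin,HI-margin),max_nfev=60)
        if np.abs(r.fun).max()<5e-3: sol.append(r.x)
    return sol
E
python3 -c "
import kin;x,r=kin.fit();print(x.round(4));print(r.round(1))"
```

```text
3.375 q [ 0.154 -0.298  0.056  2.181  0.118  0.823  0.97 ] p [ 497.1 -165.7  177.3] zaxis [ 0.398 -0.157 -0.904] yaxis [0.65  0.744 0.157] F [ 0.7 -0.2 -0.1] 1.003
[ 0.2502  0.4667 -0.0016 -0.0096  0.5132  0.0006 -0.0014 -0.0017  0.399
 -0.0143 -0.0014]
[[-0.  -0.1  0.   0.   0.  -0. ]
 [ 0.1  0.1 -0.1 -0.  -0.  -0. ]
 [-0.1 -0.1  0.1 -0.  -0.  -0. ]
 [ 0.1  0.1 -0.   0.  -0.  -0. ]]
```

```bash
cat > feas.py <<'E'
from plan import *
import kin
x=kin.load()
Rk=np.radians(13.57);T=np.array([.4416,.0906])
def rk(a,b): return np.array([[np.cos(Rk),-np.sin(Rk)],[np.sin(Rk),np.cos(Rk)]])@[a/1000,b/1000]+T
def tcp(xy,z,az,b,ahead=.022):
    return np.r_[xy,z]+ahead*Rt(az,b)[:,2]
if __name__=="__main__":
    for name,xy,z,azs in (("tallgrasp",(.531,-.378),.09,(-75,-55,-35,-15,5)),("tallplace",rk(200,85),.222,(-20,0,13,26,40))):
        for b in (25,35,45,60):
            for az in azs:
                for fl in (0,1):
                    s=kin.ik(tcp(xy,z,az,b),Rt(az,b,fl),x,n=12)
                    if s:
                        print(name,b,az,fl,len(s),[q.round(2).tolist() for q in sorted(s,key=lambda q:q[4])[::max(1,len(s)-1)]])
E
python3 feas.py
```

```text
tallgrasp 25 -75 0 5 [[-0.99, 0.85, 1.21, 2.24, 0.99, 0.38, -0.72], [1.2, 1.02, -1.33, 2.18, 2.11, 1.8, -0.69]]
tallgrasp 25 -75 1 3 [[-0.99, 0.86, 1.21, 2.24, 0.99, 0.38, 2.42], [0.4, 0.4, -0.37, 2.2, 1.66, 1.16, 2.21]]
tallgrasp 25 -55 0 8 [[0.3, 0.24, -0.08, 2.42, 2.15, 0.83, -1.11], [1.48, 0.81, -1.34, 2.39, 2.31, 1.34, -0.63]]
tallgrasp 25 -55 1 1 [[0.31, 0.24, -0.09, 2.42, 2.15, 0.83, 2.03]]
tallgrasp 25 -15 0 5 [[2.17, 0.85, -1.35, 2.38, 3.39, 0.29, -0.8], [0.55, 0.25, 0.37, 2.42, 4.03, 0.84, -2.05]]
tallgrasp 25 -15 1 3 [[0.56, 0.25, 0.35, 2.42, 4.03, 0.83, 1.09], [0.45, 0.26, 0.47, 2.42, 4.03, 0.86, 1.07]]
tallgrasp 25 5 0 5 [[1.56, 0.44, -0.52, 2.17, -1.53, 0.81, -2.22], [1.27, 0.39, -0.2, 2.18, 4.67, 0.93, -2.21]]
tallgrasp 25 5 1 9 [[1.59, 0.45, -0.55, 2.17, -1.52, 0.8, 0.92], [0.42, 0.49, 0.73, 2.21, 4.48, 1.26, 0.9]]
tallgrasp 35 -75 0 5 [[-0.71, 0.42, 0.92, 2.19, 1.15, 0.6, -0.59], [1.27, 0.81, -1.35, 2.14, 1.84, 1.52, -0.63]]
tallgrasp 35 -75 1 2 [[-0.86, 0.53, 1.12, 2.2, 0.98, 0.49, 2.66], [-0.09, 0.28, 0.23, 2.18, 1.36, 0.83, 2.46]]
tallgrasp 35 -55 0 8 [[0.21, 0.13
[... 5603 characters left out ...]
5, 0.84, -2.38]]
tallplace 60 13 0 2 [[0.85, -0.02, -1.26, 1.91, 0.11, 0.72, 1.32], [-1.06, -0.07, 0.59, 1.96, 0.23, 0.74, 1.21]]
tallplace 60 13 1 5 [[0.94, -0.03, -1.35, 1.91, 0.1, 0.72, -1.81], [-0.87, -0.06, 0.41, 1.96, 0.2, 0.73, -1.91]]
tallplace 60 26 0 3 [[1.02, -0.03, -1.33, 1.91, -0.15, 0.72, 1.79], [-1.51, -0.16, 1.08, 1.97, 0.17, 0.73, 1.53]]
tallplace 60 26 1 3 [[0.53, -0.02, -0.87, 1.92, -0.11, 0.72, -1.39], [-1.7, -0.27, 1.21, 1.97, 0.35, 0.76, -1.74]]
tallplace 60 40 0 3 [[-0.83, -0.03, 0.56, 1.93, -0.28, 0.78, 2.16], [0.69, 0.03, -0.96, 1.89, -0.27, 0.78, 2.16]]
tallplace 60 40 1 6 [[-0.39, -0.01, 0.12, 1.91, -0.3, 0.78, -0.97], [1.06, 0.09, -1.35, 1.88, -0.18, 0.77, -1.05]]
```

Call:
send_rows(rotation=[[0, 0, 0], [0, 0, 0]], offset=[[0, 0, 40], [0, 0, 40]], hand=[1, 1])

```text
time_s: 3.62
ee_pos: [0.505, -0.1685, 0.2209]
ee_rot: [0.22, 0.36, 0.907, -0.001]
ft_force: [0.9, -0.2, 0.6]
grip_width: 0.997
```

```bash
python3 log.py
```

```text
3.625 q [ 0.413 -0.299 -0.156  2.093  0.011  0.904  1.064] p [ 505.  -168.5  220.9] zaxis [ 0.398 -0.159 -0.903] yaxis [0.653 0.741 0.157] F [ 0.9 -0.2  0.6] 0.997
```

```bash
cat > jp.py <<'E'
from feas import *
def near(p,M,q0,n=30):
    s=kin.ik(p,M,x,n=n,q0=q0); 
    return sorted(s,key=lambda q:np.abs(q-q0).max())
def jpath(q0,q1,n,ref=None):
    """rows from joint-interpolated path"""
    p0,M0=kin.fk(q0,x); prev=(p0,M0); out=[]
    for i in range(1,n+1):
        q=q0+(q1-q0)*i/n; p,M=kin.fk(q,x)
        rv=R.from_matrix(M@M0.T).as_rotvec(); st=np.linalg.norm(p-prev[0])*1000; an=np.degrees(np.linalg.norm(R.from_matrix(M@prev[1].T).as_rotvec()))
        out.append((rv.round(3).tolist(),((p-p0)*1000).round(0).tolist())); prev=(p,M)
        print(i,"step",st.round(0),an.round(1),"p",(p*1000).round(0),"zax",M[:,2].round(2),"row",*out[-1])
    print("rotation",[o[0] for o in out]);print("offset",[o[1] for o in out])
E
python3 - <<'E'
from jp import *
q0=np.array(bot.observe()["q"])
M=Rt(-55,30); pg=tcp((.5305,-.378),.091,-55,30,.016); pp=pg-.13*M[:,2]
print(pg,pp)
s=near(pp,M,q0)
for q in s[:4]: print(q.round(2))
sg=near(pg,M,s[0]); print("grasp",sg[0].round(2))
jpath(q0,s[0],14)
E
```

```text
[ 0.53844771 -0.3893505   0.083     ] [ 0.47387258 -0.29712766  0.148     ]Traceback (most recent call last):
  File "<stdin>", line 7, in <module>
IndexError: list index out of range
```

Run:
```python
from jp import *
q0=np.array(bot.observe()["q"])
for az in (-55,-60,-65):
  M=Rt(az,30); pg=tcp((.5305,-.378),.091,az,30,.016)
  for dz,back in ((0,0),(.06,0),(.12,0),(.06,.05),(0,.06),(.12,.06)):
    d=M[:,2]*[1,1,0];d/=np.linalg.norm(d)
    s=near(pg+[0,0,dz]-back*d,M,q0)
    print(az,dz,back,len(s),s[0].round(2) if s else "")
```

```text
-55 0 0 20 [ 0.45  0.17 -0.22  2.4   2.01  0.71 -0.94]
-55 0.06 0 20 [-0.    0.    0.24  2.39  1.8   0.63 -0.7 ]
-55 0.12 0 20 [ 1.63 -0.27 -1.26  2.31  1.45  0.34 -0.41]
-55 0.06 0.05 0 
-55 0 0.06 0 
-55 0.12 0.06 21 [ 0.94 -0.27 -0.75  2.41  1.36  0.52 -0.36]
-60 0 0 19 [ 1.05  0.32 -0.9   2.34  1.91  0.95 -0.8 ]
-60 0.06 0 19 [ 0.98  0.1  -0.8   2.32  1.71  0.78 -0.65]
-60 0.12 0 20 [ 1.54 -0.12 -1.29  2.27  1.44  0.59 -0.42]
-60 0.06 0.05 19 [ 1.42  0.04 -1.33  2.38  1.63  0.82 -0.66]
-60 0 0.06 16 [ 1.29  0.41 -1.28  2.42  1.88  1.15 -0.78]
-60 0.12 0.06 18 [ 1.18 -0.25 -1.03  2.35  1.27  0.61 -0.37]
-65 0 0 18 [ 1.07  0.41 -0.99  2.29  1.84  1.1  -0.78]
-65 0.06 0 21 [ 0.81  0.14 -0.69  2.27  1.62  0.89 -0.65]
-65 0.12 0 19 [ 0.84  0.   -0.7   2.23  1.43  0.82 -0.45]
-65 0.06 0.05 21 [ 1.33  0.24 -1.34  2.32  1.62  1.08 -0.66]
-65 0 0.06 19 [ 1.24  0.59 -1.32  2.35  1.86  1.38 -0.76]
-65 0.12 0.06 18 [ 1.45 -0.26 -1.33  2.29  1.18  0.69 -0.38]
```

Run:
```python
from jp import *
qs=np.array([-.7,-.1,0,2.3,1.5,.6,-.3])
for b in (30,35):
 for az in (3,-3,-9,-15,-21):
  M=Rt(az,b); l=[]
  for xc,dz in ((197,0),(197,.01),(170,.01),(140,.01),(140,.05),(120,.05),(100,.01)):
    best=0
    for yc in (75,):
      s=near(tcp(rk(xc,yc),.132+.091+dz,az,b,.016),M,qs,n=14)
      l.append((xc,dz,len(s),s[0].round(2).tolist()[1:] if s else ""))
  print(b,az,*l,sep="\n   ")
```

```text
30
   3
   (197, 0, 6, [-0.16, -0.05, 2.35, 1.58, 0.51, -0.35])
   (197, 0.01, 7, [-0.18, -0.11, 2.34, 1.52, 0.5, -0.29])
   (170, 0.01, 6, [-0.24, -0.09, 2.39, 1.48, 0.53, -0.27])
   (140, 0.01, 0, '')
   (140, 0.05, 0, '')
   (120, 0.05, 0, '')
   (100, 0.01, 0, '')
30
   -3
   (197, 0, 7, [-0.11, -0.03, 2.31, 1.49, 0.66, -0.37])
   (197, 0.01, 5, [-0.13, -0.02, 2.3, 1.46, 0.67, -0.33])
   (170, 0.01, 5, [-0.19, -0.48, 2.34, 1.37, 0.61, -0.3])
   (140, 0.01, 3, [-0.26, -0.08, 2.4, 1.38, 0.72, -0.3])
   (140, 0.05, 0, '')
   (120, 0.05, 0, '')
   (100, 0.01, 0, '')
30
   -9
   (197, 0, 6, [-0.06, -0.05, 2.26, 1.42, 0.79, -0.4])
   (197, 0.01, 7, [-0.07, -0.05, 2.25, 1.39, 0.8, -0.36])
   (170, 0.01, 6, [-0.19, 0.6, 2.32, 1.44, 0.93, -0.38])
   (140, 0.01, 6, [-0.19, -0.48, 2.34, 1.28, 0.79, -0.34])
   (140, 0.05, 7, [-0.25, -0.24, 2.3, 1.21, 0.85, -0.21])
   (120, 0.05, 0, '')
   (100, 0.01, 6, [-0.27, -0.18, 2.41, 1.26, 0.9, -0.35])
30
   -15
   (197, 0, 7, [0.01, -0.2, 2.19, 1.35, 0.92, -0.43])
   (197, 0.01, 7, [-0.01, -0.07, 2.19, 1.33, 0.92, -0.4])
   (170, 0.01, 6, [-0.07, 0.1
[... 1701 characters left out ...]

   (170, 0.01, 6, [-0.1, 0.38, 2.2, 1.21, 0.95, -0.27])
   (140, 0.01, 4, [-0.14, -0.55, 2.23, 1.1, 0.88, -0.23])
   (140, 0.05, 8, [-0.19, 0.05, 2.2, 1.11, 1.0, -0.17])
   (120, 0.05, 6, [-0.23, -0.17, 2.22, 1.06, 0.99, -0.15])
   (100, 0.01, 6, [-0.22, -0.35, 2.3, 1.07, 0.94, -0.24])
35
   -21
   (197, 0, 6, [0.05, 0.01, 2.09, 1.17, 0.98, -0.33])
   (197, 0.01, 7, [0.03, 0.04, 2.08, 1.15, 0.99, -0.3])
   (170, 0.01, 7, [-0.01, -0.26, 2.12, 1.14, 1.02, -0.31])
   (140, 0.01, 5, [-0.07, 0.02, 2.18, 1.13, 1.06, -0.33])
   (140, 0.05, 7, [-0.11, -0.32, 2.13, 1.05, 1.06, -0.22])
   (120, 0.05, 7, [-0.15, -0.34, 2.16, 1.03, 1.08, -0.22])
   (100, 0.01, 4, [-0.16, 0.28, 2.26, 1.14, 1.15, -0.37])
```

Run:
```python
from jp import *
q0=np.array(bot.observe()["q"])
M=Rt(-65,30); pg=tcp((.5305,-.378),.091,-65,30,.016)
s=near(pg+[0,0,.11],M,q0,n=60); s=[q for q in s]; s.sort(key=lambda q:abs(q[2]+.1)); print(s[0].round(2),s[1].round(2))
jpath(q0,s[0],14)
```

```text
[ 0.19  0.   -0.06  2.26  1.45  0.82 -0.48] [ 0.31  0.   -0.18  2.25  1.45  0.82 -0.48]
1 step 31.0 4.8 p [ 495. -194.  206.] zax [ 0.36 -0.22 -0.91] row [-0.042, 0.03, -0.066] [-10.0, -25.0, -15.0]
2 step 29.0 4.6 p [ 486. -219.  194.] zax [ 0.32 -0.29 -0.9 ] row [-0.089, 0.052, -0.129] [-19.0, -50.0, -26.0]
3 step 27.0 4.4 p [ 479. -243.  186.] zax [ 0.29 -0.35 -0.89] row [-0.138, 0.066, -0.188] [-27.0, -75.0, -35.0]
4 step 25.0 4.3 p [ 473. -266.  179.] zax [ 0.27 -0.41 -0.87] row [-0.189, 0.071, -0.241] [-32.0, -98.0, -41.0]
5 step 23.0 4.1 p [ 469. -288.  175.] zax [ 0.25 -0.47 -0.85] row [-0.241, 0.069, -0.29] [-36.0, -120.0, -45.0]
6 step 21.0 3.9 p [ 468. -309.  173.] zax [ 0.23 -0.52 -0.82] row [-0.293, 0.058, -0.333] [-37.0, -140.0, -47.0]
7 step 19.0 3.8 p [ 469. -327.  173.] zax [ 0.23 -0.58 -0.79] row [-0.345, 0.04, -0.37] [-37.0, -159.0, -48.0]
8 step 17.0 3.6 p [ 472. -344.  174.] zax [ 0.23 -0.62 -0.75] row [-0.395, 0.014, -0.401] [-33.0, -176.0, -46.0]
9 step 16.0 3.5 p [ 477. -359.  177.] zax [ 0.23 -0.67 -0.71] row [-0.441, -0.019, -0.425] [-28.0, -190.0, -44.0]
10
[... 564 characters left out ...]
.0]
rotation [[-0.042, 0.03, -0.066], [-0.089, 0.052, -0.129], [-0.138, 0.066, -0.188], [-0.189, 0.071, -0.241], [-0.241, 0.069, -0.29], [-0.293, 0.058, -0.333], [-0.345, 0.04, -0.37], [-0.395, 0.014, -0.401], [-0.441, -0.019, -0.425], [-0.484, -0.057, -0.443], [-0.523, -0.101, -0.454], [-0.555, -0.15, -0.458], [-0.582, -0.202, -0.456], [-0.601, -0.257, -0.447]]
offset [[-10.0, -25.0, -15.0], [-19.0, -50.0, -26.0], [-27.0, -75.0, -35.0], [-32.0, -98.0, -41.0], [-36.0, -120.0, -45.0], [-37.0, -140.0, -47.0], [-37.0, -159.0, -48.0], [-33.0, -176.0, -46.0], [-28.0, -190.0, -44.0], [-20.0, -202.0, -41.0], [-10.0, -211.0, -37.0], [2.0, -218.0, -34.0], [16.0, -221.0, -30.0], [31.0, -222.0, -28.0]]
```

Call:
send_rows(rotation=[[-0.089, 0.052, -0.129], [-0.189, 0.071, -0.241], [-0.293, 0.058, -0.333], [-0.395, 0.014, -0.401], [-0.484, -0.057, -0.443], [-0.555, -0.15, -0.458], [-0.601, -0.257, -0.447], [-0.601, -0.257, -0.447]], offset=[[-19, -50, -26], [-32, -98, -41], [-37, -140, -45], [-33, -176, -43], [-20, -202, -38], [2, -218, -30], [31, -222, -22], [31, -222, -22]], hand=[1, 1, 1, 1, 1, 1, 1, 1])

```text
time_s: 4.62
ee_pos: [0.5367, -0.3869, 0.1955]
ee_rot: [0.419, 0.463, 0.734, -0.268]
ft_force: [-0.4, -0.3, -0.9]
grip_width: 1.004
```

```bash
python3 log.py;python3 - <<'E'
from h import *
for n in ("wrist","scene"):
    c=capture(n); cv2.imwrite(f"pics/{n}1.png",c["frame"][:,:,::-1])
E
```

```text
4.625 q [ 0.632  0.007 -0.504  2.239  1.43   0.829 -0.456] p [ 536.7 -386.9  195.5] zaxis [ 0.367 -0.781 -0.505] yaxis [ 0.904  0.428 -0.004] F [-0.4 -0.3 -0.9] 1.004
```

View pics/wrist1.png

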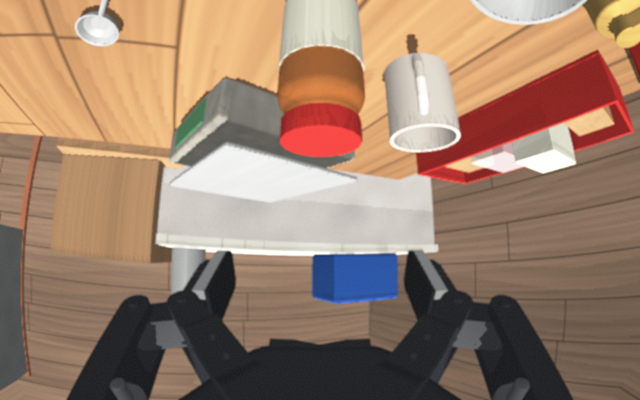

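View pics/scene1.png

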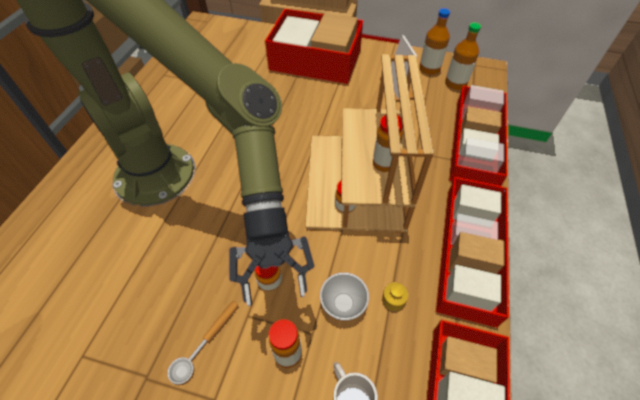

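Run:
```python
from plan import *
import pickle
S,D=pickle.load(open("c0.pkl","rb"))
print(proj(S,[.5367,-.3869,.1955]),proj(D,[.5367,-.3869,.1955]),proj(S,[.5305,-.378,.145]))
# wrist: lid top center ray
s=bot.observe();c=capture("wrist");H=np.array(c["hand_eye"]);f=200/np.tan(np.radians(c["vertical_fov"])/2)
M=Rq(s["ee_rot"])
def wproj(p):
    t=M.T@(np.array(p)-s["ee_pos"]);k=np.linalg.inv(H)@np.r_[t,1];v=np.array([k[0],-k[1],-k[2]])
    th=np.arctan2(np.hypot(v[0],v[1]),v[2]);ph=np.arctan2(v[1],v[0]);return (c["cx"]+f*th*np.cos(ph),c["cy"]+f*th*np.sin(ph))
print("cam pos",s["ee_pos"]+M@H[:3,3])
print("lid",wproj([.5305,-.378,.145]),"short lid",wproj([.434,-.228,.08]))
for z in (.145,.072,0): print(z,wproj([.5305,-.378,z]))
```

```text
[281.08626909 331.31979353] [382.80479211 264.30725907] [281.70672541 334.20945673]
cam pos [ 0.45148836 -0.20927929  0.22002276]
lid (np.float64(319.7009236389136), np.float64(141.27692584597168)) short lid (np.float64(250.9284957245806), np.float64(-200.92045564154648))
0.145 (np.float64(319.7009236389136), np.float64(141.27692584597168))
0.072 (np.float64(319.94182337667775), np.float64(51.90564539946112))
0 (np.float64(320.10155910907037), np.float64(-9.044645787311055))
```

Run:
```python
from h import *
c=capture("scene"); cv2.imwrite("pics/z1.png",cv2.resize(c["frame"][190:390,190:390,::-1],None,fx=3,fy=3,interpolation=cv2.INTER_CUBIC))
c=capture("side"); cv2.imwrite("pics/z2.png",cv2.resize(c["frame"][150:350,280:480,::-1],None,fx=3,fy=3,interpolation=cv2.INTER_CUBIC))
```

```text
(no output)
```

View pics/z1.png

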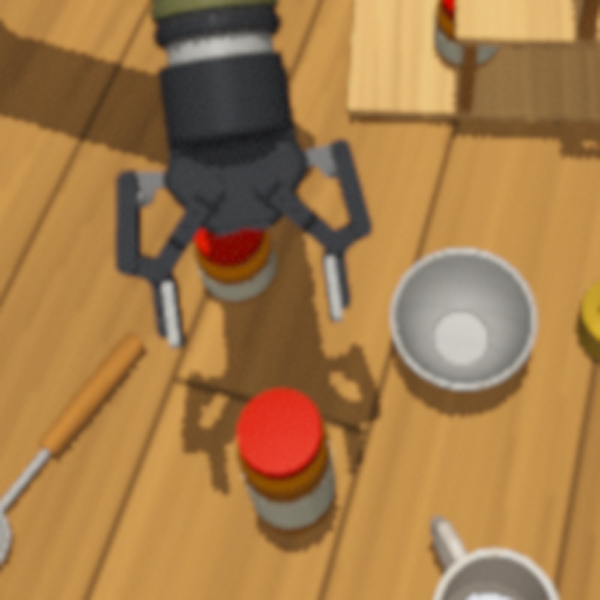

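View pics/z2.png

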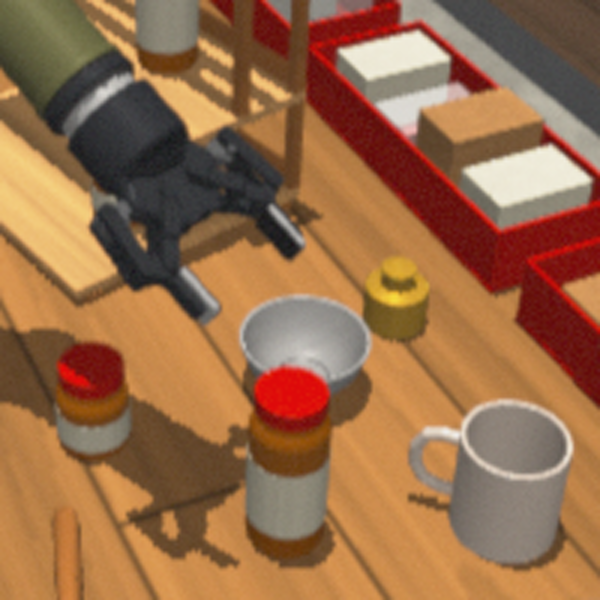

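Run:
```python
from plan import *
import pickle
S,D=pickle.load(open("c0.pkl","rb"))
s=bot.observe();M=Rq(s["ee_rot"])
for a,b in (((175,343),(210,318)),((340,318),(298,256)),((163,282),(168,268)),((332,257),(265,207))):
    p,e=tri(S,(190+(a[0]-1)/3,190+(a[1]-1)/3),D,(280+(b[0]-1)/3,150+(b[1]-1)/3)); print((p*1000).round(0),np.round(e,1),"tool",((M.T@(p-s["ee_pos"]))*1000).round(0))
```

```text
[ 472. -365.  224.] [0.3 0.3] tool [  2. -48. -55.]
[ 559. -325.  220.] [0.5 0.5] tool [  6.  49. -53.]
[ 456. -339.  250.] [3.3 3.3] tool [ -4. -50. -94.]
[ 546. -299.  248.] [1.5 1.5] tool [ -4.  48. -92.]
```

Run:
```python
from plan import *
s=bot.observe();c=capture("wrist");H=np.array(c["hand_eye"]);f=200/np.tan(np.radians(c["vertical_fov"])/2)
def w(t):
    k=np.linalg.inv(H)@np.r_[np.array(t)/1000,1];v=np.array([k[0],-k[1],-k[2]])
    th=np.arctan2(np.hypot(v[0],v[1]),v[2]);ph=np.arctan2(v[1],v[0]);return np.round((c["cx"]+f*th*np.cos(ph),c["cy"]+f*th*np.sin(ph)),0)
for z in (0,-13,-30,-54,-70,-92): print(z,w([0,48,z]),w([0,-48,z]),w([11,43,z]))
print(f)
```

```text
0 [393. 224.] [246. 224.] [387. 208.]
-13 [398. 232.] [242. 232.] [391. 216.]
-30 [404. 245.] [235. 245.] [398. 228.]
-54 [416. 267.] [224. 267.] [409. 248.]
-70 [425. 285.] [215. 285.] [418. 265.]
-92 [440. 315.] [200. 315.] [434. 294.]
309.70691628693146
```

Call:
send_rows(rotation=[[0, 0, 0], [0, 0, 0], [0, 0, 0], [0, 0, 0]], offset=[[0, 0, 0], [0, 0, 0], [0, 0, 0], [0, 0, 0]], hand=[0.45, 0.45, 0.45, 0.45])

```text
time_s: 5.42
ee_pos: [0.5349, -0.3894, 0.1977]
ee_rot: [0.421, 0.464, 0.731, -0.269]
ft_force: [-1.1, 0.1, -0.2]
grip_width: 0.726
```

Run:
```python
from h import *
import pickle
S=capture("scene");D=capture("side");Wc=capture("wrist")
print(bot.observe()["ee_pos"],bot.observe()["grip_width"])
a=cv2.resize(S["frame"][210:340,200:330,::-1],None,fx=4,fy=4,interpolation=cv2.INTER_CUBIC)
b=cv2.resize(D["frame"][170:300,290:420,::-1],None,fx=4,fy=4,interpolation=cv2.INTER_CUBIC)
cv2.imwrite("pics/z3a.png",a);cv2.imwrite("pics/z3b.png",b)
cv2.imwrite("pics/z3w.png",Wc["frame"][:,:,::-1])
```

```text
[ 0.53491762 -0.38939626  0.19768685] 0.7247640500859673
```

View pics/z3a.png

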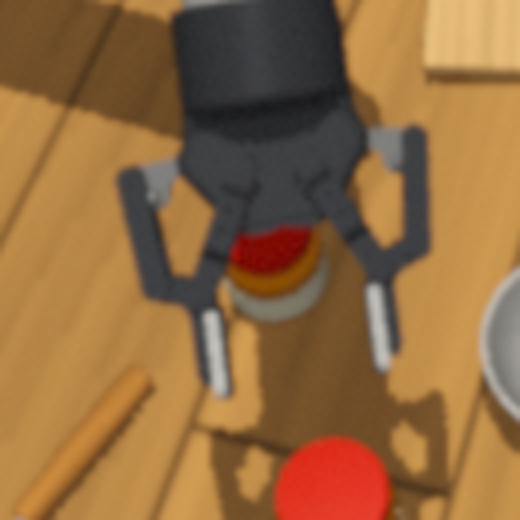

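View pics/z3b.png

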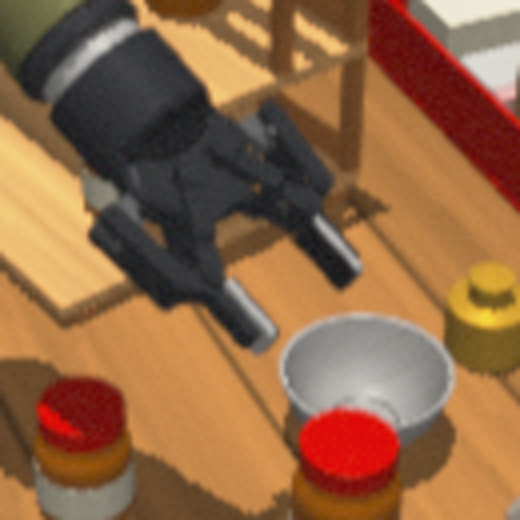

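View pics/z3w.png

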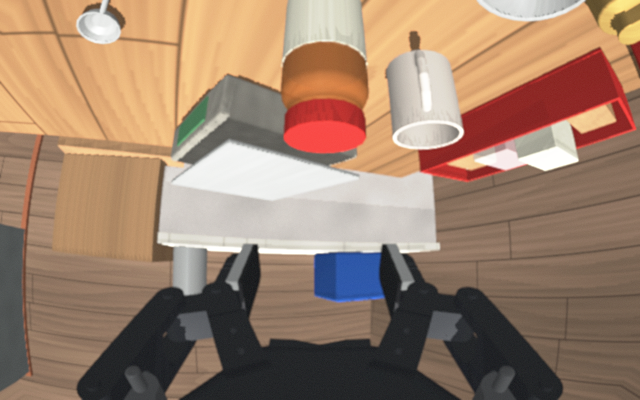

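Run:
```python
from plan import *
import pickle
S,D=pickle.load(open("c0.pkl","rb"))
s=bot.observe();M=Rq(s["ee_rot"])
for n,a,b in (("tipL",(220,394),(262,351)),("tipR",(385,370),(347,287)),("padstartL",(208,312),(222,290)),("padstartR",(374,286),(312,222))):
    p,e=tri(S,(200+(a[0]-1.5)/4,210+(a[1]-1.5)/4),D,(290+(b[0]-1.5)/4,170+(b[1]-1.5)/4)); print(n,(p*1000).round(0),np.round(e,1),"tool",((M.T@(p-s["ee_pos"]))*1000).round(0))
```

```text
tipL [ 483. -367.  217.] [0.2 0.2] tool [  5. -37. -46.]
tipR [ 548. -336.  214.] [0.7 0.7] tool [  8.  35. -45.]
padstartL [ 472. -342.  242.] [0.5 0.5] tool [ -3. -37. -82.]
padstartR [ 538. -312.  244.] [0. 0.] tool [ -5.  35. -83.]
```

Run:
```python
from jp import *
q0=np.array(bot.observe()["q"])
for az in (-80,):
  M=Rt(az,30); pg=tcp((.5305,-.378),.091,az,30,.057)
  sp=near(pg+[0,0,.1],M,q0); sg=near(pg,M,sp[0]); print(pg,sp[0].round(2),sg[0].round(2))
  rows(pg+[0,0,.1],M,3);
```

```text
[ 0.53907187 -0.42661351  0.0625    ] [ 0.47  0.25 -0.37  2.07  1.4   1.09 -0.6 ] [ 0.46  0.44 -0.37  2.1   1.56  1.1  -0.84]
rv [-0.001 -0.003 -0.263] 15.1 deg  dp [  4.2 -37.2 -35.2] 51.0
[-0.0, -0.001, -0.088] [1.0, -12.0, -12.0]
[-0.001, -0.002, -0.176] [3.0, -25.0, -23.0]
[-0.001, -0.003, -0.263] [4.0, -37.0, -35.0]
```

Call:
send_rows(rotation=[[0, 0, -0.088], [0, 0, -0.176], [0, 0, -0.263], [0, 0, -0.263]], offset=[[1, -12, -12], [3, -25, -23], [4, -37, -35], [4, -37, -35]], hand=[1, 1, 1, 1])

```text
time_s: 6.08
ee_pos: [0.5396, -0.4262, 0.1607]
ee_rot: [0.38, 0.556, 0.665, -0.321]
ft_force: [0.3, 0.9, -0.3]
grip_width: 0.995
```

```bash
python3 log.py
python3 - <<'E'
from h import *
S=capture("scene");D=capture("side")
a=cv2.resize(S["frame"][200:390,190:390,::-1],None,fx=2,fy=2,interpolation=cv2.INTER_CUBIC)
b=cv2.resize(D["frame"][170:360,270:470,::-1],None,fx=2,fy=2,interpolation=cv2.INTER_CUBIC)
cv2.imwrite("pics/p4.png",np.hstack([a,b]))
E
```

```text
6.075 q [ 0.586  0.268 -0.504  2.06   1.413  1.122 -0.595] p [ 539.6 -426.2  160.7] zaxis [ 0.148 -0.851 -0.504] yaxis [ 0.985  0.174 -0.004] F [ 0.3  0.9 -0.3] 0.995
```

View pics/p4.png

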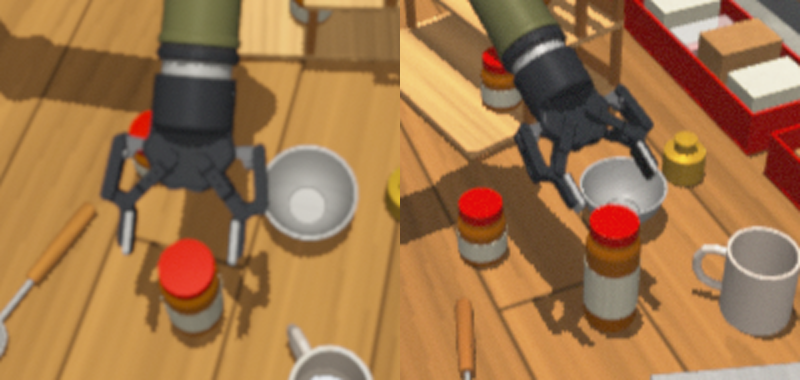

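Call:
send_rows(rotation=[[0, 0, 0], [0, 0, 0], [0, 0, 0], [0, 0, 0], [0, 0, 0]], offset=[[0, 0, -25], [0, 0, -50], [0, 0, -75], [0, 0, -98], [0, 0, -98]], hand=[1, 1, 1, 1, 1])

```text
time_s: 6.8
ee_pos: [0.5376, -0.4261, 0.0638]
ee_rot: [0.381, 0.556, 0.665, -0.322]
ft_force: [0.4, 0.9, -0.3]
grip_width: 1.001
```

```bash
python3 log.py
python3 - <<'E'
from h import *
S=capture("scene");D=capture("side");w=capture("wrist")
a=cv2.resize(S["frame"][200:390,190:390,::-1],None,fx=2,fy=2,interpolation=cv2.INTER_CUBIC)
b=cv2.resize(D["frame"][170:360,270:470,::-1],None,fx=2,fy=2,interpolation=cv2.INTER_CUBIC)
cv2.imwrite("pics/p5.png",np.hstack([a,b]))
cv2.imwrite("pics/w5.png",w["frame"][:,:,::-1])
E
```

```text
6.8 q [ 0.544  0.45  -0.465  2.095  1.574  1.144 -0.822] p [ 537.6 -426.1   63.8] zaxis [ 0.148 -0.852 -0.503] yaxis [ 0.985  0.175 -0.005] F [ 0.4  0.9 -0.3] 1.001
```

View pics/p5.png

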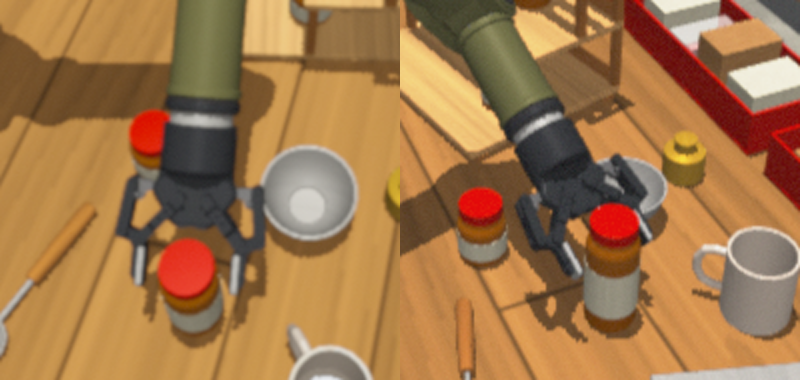

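View pics/w5.png

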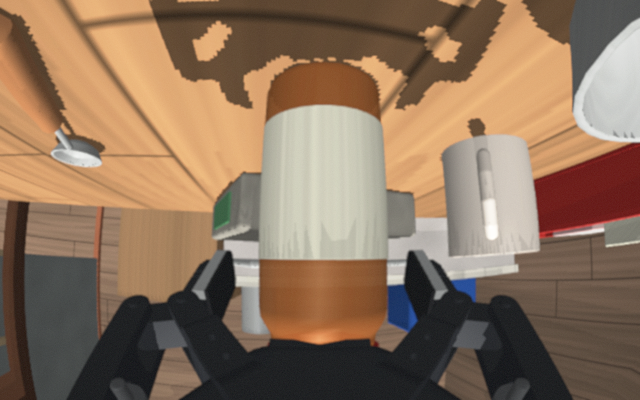

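Call:
send_rows(rotation=[[0, 0, 0], [0, 0, 0], [0, 0, 0], [0, 0, 0], [0, 0, 0], [0, 0, 0]], offset=[[0, 0, 0], [0, 0, 0], [0, 0, 0], [0, 0, 0], [0, 0, 0], [0, 0, 0]], hand=[0.4, 0.2, 0.2, 0.1, 0, 0], grip_force=50)

```text
time_s: 7.7
ee_pos: [0.54, -0.4265, 0.0665]
ee_rot: [0.383, 0.556, 0.664, -0.322]
ft_force: [0.1, 2.6, 6.1]
grip_width: 0.686
```

```bash
python3 log.py
python3 - <<'E'
from h import *
S=capture("scene");D=capture("side")
a=cv2.resize(S["frame"][200:390,190:390,::-1],None,fx=2,fy=2,interpolation=cv2.INTER_CUBIC)
b=cv2.resize(D["frame"][170:360,270:470,::-1],None,fx=2,fy=2,interpolation=cv2.INTER_CUBIC)
cv2.imwrite("pics/p6.png",np.hstack([a,b]))
E
```

```text
7.7 q [ 0.544  0.45  -0.466  2.092  1.575  1.146 -0.822] p [ 540.  -426.5   66.5] zaxis [ 0.151 -0.853 -0.499] yaxis [ 0.985  0.175 -0.002] F [0.1 2.6 6.1] 0.686
```

View pics/p6.png

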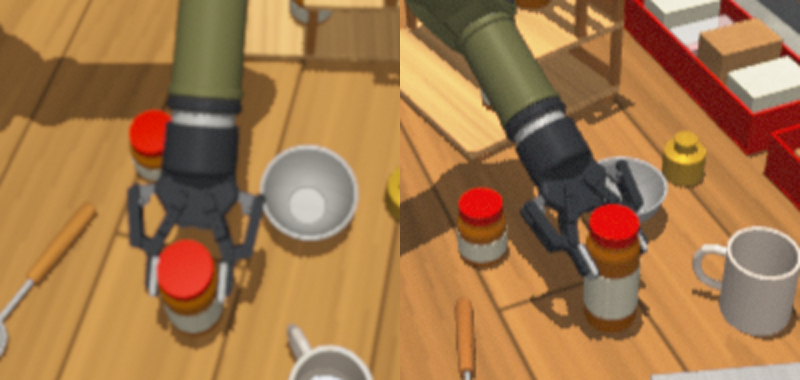

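Call:
send_rows(rotation=[[0, 0, 0], [0, 0, 0], [0, 0, 0], [0, 0, 0]], offset=[[0, 0, 10], [0, 0, 30], [0, 0, 60], [0, 0, 60]], hand=[0, 0, 0, 0])

```text
time_s: 8.3
ee_pos: [0.5396, -0.4265, 0.1265]
ee_rot: [0.383, 0.557, 0.664, -0.321]
ft_force: [-0.0, 0.5, -3.4]
grip_width: 0.684
```

```bash
python3 log.py
cat > chain.py <<'E'
from jp import *
def step(q,p,M):
    def f(v):
        pp,MM=kin.fk(v,x); return np.r_[(pp-p)*100,R.from_matrix(MM.T@M).as_rotvec()*20,(v-q)*.02]
    r=least_squares(f,np.clip(q,kin.LO+.012,kin.HI-.012),bounds=(kin.LO+.01,kin.HI-.01))
    pp,MM=kin.fk(r.x,x); return r.x,np.linalg.norm(pp-p)*1000,np.degrees(np.linalg.norm(R.from_matrix(MM.T@M).as_rotvec()))
from scipy.optimize import least_squares
def chain(q,wps,a=.057,b=30,gz=.0945,sub=4,M0=None,verbose=True):
    """wps: (xy, base z, az); returns TCP poses"""
    out=[];xy0,z0,az0=wps[0]
    for xy1,z1,az1 in wps[1:]:
        bad=0
        for k in range(1,sub+1):
            u=k/sub;xy=np.array(xy0)*(1-u)+np.array(xy1)*u;z=z0*(1-u)+z1*u;az=az0*(1-u)+az1*u
            M=Rt(az,b);p=tcp(xy,z+gz,az,b,a);q,e,ea=step(q,p,M);bad=max(bad,e,ea)
        out.append((p,M));
        if verbose: print("wp",np.round(xy1,3),round(z1,3),az1,"q",q.round(2),"err",round(bad,1))
        xy0,z0,az0=xy1,z1,az1
    return out,q
E
cat > t1.py <<'E'
from chain import *
q=np.array(bot.observe()["q"])
W=[((.531,-.378),.06,-80),((.531,-.378),.165,-80),((.57,-.25),.165,-65),((.571,-.101),.165,-50),((.548,.048),.165,-35),((.531,.19),.165,-20),(rk(140,75),.145,-17),(rk(197,75),.14,-11),(rk(197,75),.132,-11)]
o,_=chain(q,W)
E
python3 t1.py
```

```text
8.3 q [ 0.572  0.331 -0.493  2.078  1.476  1.128 -0.686] p [ 539.6 -426.5  126.5] zaxis [ 0.151 -0.852 -0.501] yaxis [0.985 0.174 0.001] F [-0.   0.5 -3.4] 0.684
wp [ 0.531 -0.378] 0.165 -80 q [ 0.61  0.16 -0.52  2.02  1.31  1.12 -0.44] err 0.0
wp [ 0.57 -0.25] 0.165 -65 q [ 0.52  0.07 -0.62  2.11  1.3   1.05 -0.43] err 0.0
wp [ 0.571 -0.101] 0.165 -50 q [ 0.4  -0.05 -0.75  2.2   1.24  1.01 -0.41] err 0.0
wp [0.548 0.048] 0.165 -35 q [ 0.26 -0.14 -0.88  2.25  1.17  0.97 -0.39] err 0.0
wp [0.531 0.19 ] 0.165 -20 q [ 0.15 -0.12 -1.01  2.23  1.19  0.95 -0.39] err 0.0
wp [0.56  0.196] 0.145 -17 q [ 0.17 -0.02 -1.    2.22  1.33  0.93 -0.45] err 0.0
wp [0.616 0.21 ] 0.14 -11 q [ 0.2   0.08 -0.95  2.18  1.5   0.83 -0.43] err 0.0
wp [0.616 0.21 ] 0.132 -11 q [ 0.19  0.1  -0.95  2.18  1.53  0.84 -0.46] err 0.0
```

```bash
cat > t2.py <<'E'
from feas import *
def jrows(W,sub,az0,zj0,a=.057,b=30,gz=.0945,s=None):
    """rows relative to the measured pose; W: jar waypoints"""
    s=s or bot.observe();P0=s["ee_pos"];rot=[];off=[]
    base=tcp(W[0][0],W[0][1]+gz,W[0][2],b,a)
    print("start mismatch mm",((P0-base)*1000).round(1))
    for (xy0,z0,a0),(xy1,z1,a1),n in zip(W[:-1],W[1:],sub):
        for k in range(1,n+1):
            u=k/n;xy=np.array(xy0)*(1-u)+np.array(xy1)*u;z=z0*(1-u)+z1*u;az=a0*(1-u)+a1*u
            p=tcp(xy,z+gz,az,b,a);rot.append([0,0,round(np.radians(az-W[0][2]),3)]);off.append(((p-base)*1000).round(0).astype(int).tolist())
    prev=np.zeros(3)
    print([int(np.linalg.norm(np.array(b)-np.array(a))) for a,b in zip([[0,0,0]]+off,off)])
    print("rot",rot);print("off",off)
E
python3 - <<'E'
from t2 import *
W=[((.531,-.378),.06,-80),((.531,-.378),.165,-80),((.57,-.25),.165,-65),((.571,-.101),.165,-50),((.548,.048),.165,-35)]
jrows(W,[2,3,3,3],-80,.06)
E
```

```text
start mismatch mm [0.1 0.1 0.5]
[53, 52, 47, 47, 47, 52, 52, 52, 52, 53, 53]
rot [[0, 0, np.float64(0.0)], [0, 0, np.float64(0.0)], [0, 0, np.float64(0.087)], [0, 0, np.float64(0.175)], [0, 0, np.float64(0.262)], [0, 0, np.float64(0.349)], [0, 0, np.float64(0.436)], [0, 0, np.float64(0.524)], [0, 0, np.float64(0.611)], [0, 0, np.float64(0.698)], [0, 0, np.float64(0.785)]]
off [[0, 0, 53], [0, 0, 105], [17, 44, 105], [34, 88, 105], [51, 132, 105], [55, 184, 105], [59, 236, 105], [63, 288, 105], [59, 340, 105], [54, 393, 105], [49, 446, 105]]
```

Call:
send_rows(rotation=[[0, 0, 0], [0, 0, 0], [0, 0, 0.05], [0, 0, 0.13], [0, 0, 0.21], [0, 0, 0.3], [0, 0, 0.4], [0, 0, 0.5], [0, 0, 0.524], [0, 0, 0.524]], offset=[[0, 0, 45], [0, 0, 95], [12, 25, 107], [28, 67, 107], [44, 110, 107], [53, 157, 107], [57, 207, 107], [61, 257, 107], [63, 288, 107], [63, 288, 107]], hand=[0, 0, 0, 0, 0, 0, 0, 0, 0, 0])

```text
time_s: 9.55
ee_pos: [0.6028, -0.1338, 0.2309]
ee_rot: [0.452, 0.363, 0.787, -0.21]
ft_force: [-1.0, -0.6, -3.2]
grip_width: 0.688
```

```bash
python3 log.py;python3 - <<'E'
from t2 import *
W=[((.571,-.101),.167,-50),((.548,.048),.167,-35),((.531,.17),.167,-20)]
jrows(W,[4,4],-80,.06)
S=capture("scene");D=capture("side")
a=cv2.resize(S["frame"][40:300,250:490,::-1],None,fx=1.6,fy=1.6,interpolation=cv2.INTER_CUBIC)
b=cv2.resize(D["frame"][70:330,220:460,::-1],None,fx=1.6,fy=1.6,interpolation=cv2.INTER_CUBIC)
cv2.imwrite("pics/p7.png",np.hstack([a,b]))
E
```

```text
9.55 q [ 0.4   -0.044 -0.77   2.194  1.235  1.013 -0.404] p [ 602.8 -133.8  230.9] zaxis [ 0.559 -0.659 -0.502] yaxis [ 0.761  0.648 -0.003] F [-1.  -0.6 -3.2] 0.688
start mismatch mm [ 0.   5.  -2.1]
[39, 40, 40, 40, 33, 33, 33, 34]
rot [[0, 0, np.float64(0.065)], [0, 0, np.float64(0.131)], [0, 0, np.float64(0.196)], [0, 0, np.float64(0.262)], [0, 0, np.float64(0.327)], [0, 0, np.float64(0.393)], [0, 0, np.float64(0.458)], [0, 0, np.float64(0.524)]]
off [[-3, 39, 0], [-7, 79, 0], [-10, 119, 0], [-14, 159, 0], [-17, 192, 0], [-19, 225, 0], [-22, 258, 0], [-25, 292, 0]]
```

View pics/p7.png

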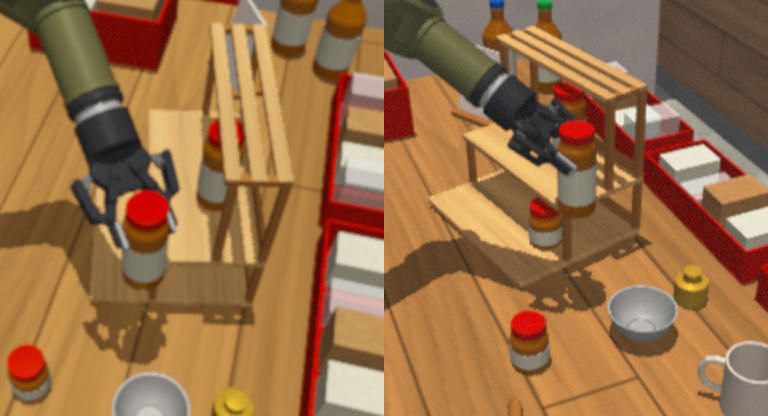

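Run:
```python
from chain import *
from t2 import jrows
W=[((.571,-.096),.165,-50),((.535,.048),.167,-38),((.525,.175),.167,-21)]
chain(np.array(bot.observe()["q"]),W)
jrows(W,[4,4],-80,.06)
```

```text
wp [0.535 0.048] 0.167 -38 q [ 0.26 -0.13 -0.91  2.24  1.13  1.04 -0.41] err 0.0
wp [0.525 0.175] 0.167 -21 q [ 0.16 -0.16 -0.99  2.25  1.15  0.93 -0.37] err 0.0
start mismatch mm [-0.9 -4.  -0.3]
[38, 38, 37, 38, 35, 35, 35, 35]
rot [[0, 0, np.float64(0.052)], [0, 0, np.float64(0.105)], [0, 0, np.float64(0.157)], [0, 0, np.float64(0.209)], [0, 0, np.float64(0.284)], [0, 0, np.float64(0.358)], [0, 0, np.float64(0.432)], [0, 0, np.float64(0.506)]]
off [[-7, 38, 1], [-14, 76, 1], [-21, 113, 2], [-29, 151, 2], [-29, 186, 2], [-30, 221, 2], [-31, 256, 2], [-32, 291, 2]]
```

Call:
send_rows(rotation=[[0, 0, 0.03], [0, 0, 0.08], [0, 0, 0.14], [0, 0, 0.2], [0, 0, 0.27], [0, 0, 0.35], [0, 0, 0.43], [0, 0, 0.506], [0, 0, 0.506], [0, 0, 0.506]], offset=[[-5, 25, 1], [-12, 63, 1], [-19, 100, 2], [-27, 140, 2], [-29, 180, 2], [-30, 220, 2], [-31, 258, 2], [-32, 291, 2], [-32, 291, 2], [-32, 291, 2]], hand=[0, 0, 0, 0, 0, 0, 0, 0, 0, 0])

```text
time_s: 10.9
ee_pos: [0.5699, 0.1518, 0.2336]
ee_rot: [0.49, 0.157, 0.852, -0.093]
ft_force: [0.3, -0.1, -3.2]
grip_width: 0.692
```

```bash
python3 log.py; python3 log.py
python3 - <<'E'
from chain import *
q=np.array(bot.observe()["q"]); p,M=kin.fk(q,x); print("fk",p*1000)
j=p-.057*M[:,2]; print("jar est world",j*1000,"rack",np.linalg.inv(np.array([[np.cos(Rk),-np.sin(Rk)],[np.sin(Rk),np.cos(Rk)]]))@(j[:2]-T)*1000)
S=capture("scene");D=capture("side")
a=cv2.resize(S["frame"][40:240,270:470,::-1],None,fx=2,fy=2,interpolation=cv2.INTER_CUBIC)
b=cv2.resize(D["frame"][70:270,220:420,::-1],None,fx=2,fy=2,interpolation=cv2.INTER_CUBIC)
cv2.imwrite("pics/p8.png",np.hstack([a,b]))
E
```

```text
10.9 q [ 0.161 -0.176 -0.988  2.248  1.134  0.92  -0.349] p [569.9 151.8 233.6] zaxis [ 0.807 -0.312 -0.502] yaxis [ 0.359  0.933 -0.003] F [ 0.3 -0.1 -3.2] 0.692
10.9 q [ 0.161 -0.176 -0.988  2.248  1.134  0.92  -0.349] p [569.9 151.8 233.6] zaxis [ 0.807 -0.312 -0.502] yaxis [ 0.359  0.933 -0.003] F [ 0.3 -0.1 -3.2] 0.692
fk [570.15853099 154.22829636 234.34024457]
jar est world [524.1737093  172.02431749 262.93566039] rack [99.37342578 59.77674461]
```

View pics/p8.png

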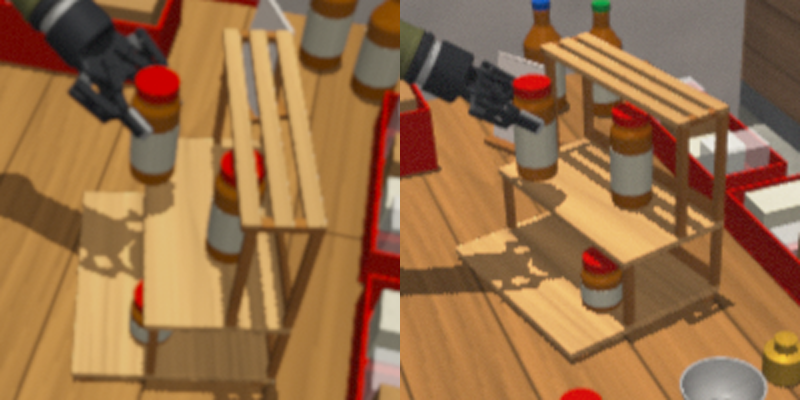

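Run:
```python
from feas import *
import m
S=capture("scene");D=capture("side")
for n,c,ci in(("S",S,(348,81)),("D",D,(286,112))):
    for z in (.3135,): print(n,z,m.lidfit(c,ci,z))
```

```text
lowFR [481.4 -68.3  18. ] res 0.9 S-onz [482.5 -70.3] D-onz [480.2 -69.6]
lowFL [405.6 250.7  18.6] res 2.1 S-onz [404.6 251.7] D-onz [405.8 245.3]
upFL [492.2 276.9 125.6] res 3.6 S-onz [491.4 274.3] D-onz [489.9 259.2]
upFR [567.3 -51.5 137.8] res 0.7 S-onz [567.  -48.1] D-onz [570.3 -42.8]
topFR [654.4 -25.2 308. ] res 1.0 S-onz [655.  -27.3] D-onz [653.5 -25.3]
topFL [580.  293.2 306.7] res 1.8 S-onz [579.4 292.6] D-onz [578.1 283.8]
topBR [735.3  -5.4 309.1] res 0.2 S-onz [735.2  -5.1] D-onz [735.4  -5.4]
topBL [649.4 286.1 321.9] res 3.6 S-onz [647.4 311.8] D-onz [660.1 308.8]
yaw 13.906623159500446 t [441.16399272  88.69704737] res [[1.6, 1.2], [-0.6, 1.9], [3.0, 2.9], [4.3, -3.5], [2.5, 3.8], [1.0, -11.3], [-1.2, 1.7], [2.2, 7.0], [-0.5, 0.9], [-2.0, 2.9], [3.2, 0.5], [1.8, -8.4], [-2.8, 2.6], [-2.7, 2.3], [-11.3, -0.7], [1.4, -3.8]]
robust yaw 13.574969236318188 [441.60973221  90.62075347]
[[2.1, -0.5], [-0.1, 0.2], [1.7, 0.7], [2.9, -5.7], [1.0, 2.2], [-0.5, -13.0], [-0.8, 0.5], [2.5, 5.8], [-0.3, 0.2], [-1.8, 2.2], [1.5, -0.7], [0.2, -9.5], [-2.7, 2.4], [-2.5, 2.1], [-13.0, -1.4], [-0.3, -4.4]]
S 0.3135 (array([520. , 167.7,  25.4]), np.float64(1.79))
D 0.3135 (array([517.5, 156. ,  27.3]), np.float64(2.02))
```

Run:
```python
from chain import *
from t2 import jrows
q=np.array(bot.observe()["q"])
for az1,az2 in ((-8,5),(-4,10),(-10,0)):
  W=[(rk(99,59.5),.168,-21),(rk(145,73),.148,az1),(rk(180,75),.14,az2),(rk(201,75),.139,az2),(rk(201,75),.132,az2)]
  o,qq=chain(q,W)
  # retreat straight back
  chain(qq,[W[-1],(rk(160,75),.132,az2),(rk(100,75),.145,-21)])
jrows(W[:1]+[(rk(145,73),.148,-8),(rk(180,75),.14,5),(rk(201,75),.139,5)],[5,4,3],0,0)
```

```text
wp [0.565 0.196] 0.148 -8 q [ 0.2  -0.15 -0.92  2.29  1.36  0.64 -0.37] err 0.0
wp [0.599 0.206] 0.14 5 q [ 0.26 -0.14 -0.8   2.32  1.71  0.34 -0.47] err 0.0
wp [0.619 0.211] 0.139 5 q [ 0.26 -0.07 -0.81  2.28  1.75  0.37 -0.48] err 0.0
wp [0.619 0.211] 0.132 5 q [ 0.26 -0.05 -0.81  2.28  1.79  0.39 -0.52] err 0.0
wp [0.58  0.201] 0.132 5 q [ 0.24 -0.18 -0.8   2.36  1.72  0.33 -0.52] err 0.0
wp [0.521 0.187] 0.145 -21 q [ 0.13 -0.07 -1.02  2.25  1.23  1.   -0.47] err 0.0
wp [0.565 0.196] 0.148 -4 q [ 0.2  -0.2  -0.87  2.33  1.39  0.53 -0.34] err 0.0
wp [0.599 0.206] 0.14 10 q [ 0.2  -0.16 -0.68  2.34  1.95  0.22 -0.62] err 0.0
wp [0.619 0.211] 0.139 10 q [ 0.2  -0.09 -0.68  2.3   1.97  0.25 -0.61] err 0.0
wp [0.619 0.211] 0.132 10 q [ 0.2  -0.08 -0.68  2.3   2.02  0.27 -0.66] err 0.0
wp [0.58  0.201] 0.132 10 q [ 0.18 -0.2  -0.67  2.39  1.99  0.22 -0.7 ] err 0.0
wp [0.521 0.187] 0.145 -21 q [ 0.04 -0.07 -0.94  2.25  1.23  1.01 -0.47] err 0.0
wp [0.565 0.196] 0.148 -10 q [ 0.2  -0.13 -0.94  2.28  1.35  0.7  -0.38] err 0.0
wp [0.599 0.206] 0.14 0 q [ 0.25 -0.1  -0.87  2.29  1.58  0.47 
[... 221 characters left out ...]
.34  1.58  0.46 -0.46] err 0.0
wp [0.521 0.187] 0.145 -21 q [ 0.14 -0.08 -1.04  2.25  1.23  1.   -0.47] err 0.0
start mismatch mm [ 0.1 -2.3 -0.5]
[12, 12, 12, 12, 11, 10, 10, 10, 9, 7, 7, 7]
rot [[0, 0, np.float64(0.045)], [0, 0, np.float64(0.091)], [0, 0, np.float64(0.136)], [0, 0, np.float64(0.182)], [0, 0, np.float64(0.227)], [0, 0, np.float64(0.284)], [0, 0, np.float64(0.34)], [0, 0, np.float64(0.397)], [0, 0, np.float64(0.454)], [0, 0, np.float64(0.454)], [0, 0, np.float64(0.454)], [0, 0, np.float64(0.454)]]
off [[9, 7, -4], [18, 14, -8], [27, 21, -12], [36, 28, -16], [44, 35, -20], [53, 40, -22], [62, 45, -24], [70, 51, -26], [78, 56, -28], [85, 58, -28], [92, 59, -29], [99, 61, -29]]
```

Call:
send_rows(rotation=[[0, 0, 0.045], [0, 0, 0.091], [0, 0, 0.136], [0, 0, 0.182], [0, 0, 0.227], [0, 0, 0.284], [0, 0, 0.34], [0, 0, 0.397], [0, 0, 0.454], [0, 0, 0.454]], offset=[[9, 7, -4], [18, 14, -8], [27, 21, -12], [36, 28, -16], [44, 35, -20], [53, 40, -22], [62, 45, -24], [70, 51, -26], [78, 56, -27], [78, 56, -27]], hand=[0, 0, 0, 0, 0, 0, 0, 0, 0, 0])

```text
time_s: 12.35
ee_pos: [0.6484, 0.2064, 0.2063]
ee_rot: [0.499, -0.038, 0.866, 0.02]
ft_force: [-0.3, 0.1, -3.9]
grip_width: 0.687
```

```bash
cat > est.py <<'E'
from chain import *
def est(a=.057):
    q=np.array(bot.observe()["q"]); p,M=kin.fk(q,x); j=p-a*M[:,2]
    A=np.array([[np.cos(Rk),-np.sin(Rk)],[np.sin(Rk),np.cos(Rk)]])
    print("fk",(p*1000).round(1),"jar grasp z",(j[2]*1000).round(1),"rack",(A.T@(j[:2]-T)*1000).round(1),"az",np.degrees(np.arctan2(M[1,2],M[0,2])).round(1),"beta",np.degrees(np.arcsin(-M[2,2])).round(1))
def shot(name,s=(270,40,200,200),d=(220,70,200,200),f=2):
    S=capture("scene");D=capture("side")
    cv2.imwrite(name,np.hstack([cv2.resize(c["frame"][b[1]:b[1]+b[3],b[0]:b[0]+b[2],::-1],None,fx=f,fy=f,interpolation=cv2.INTER_CUBIC) for c,b in((S,s),(D,d))]))
E
python3 log.py; python3 -c "
from est import *
est();shot('pics/p9.png')"
```

```text
12.35 q [ 0.263 -0.144 -0.811  2.316  1.677  0.338 -0.446] p [648.4 206.4 206.3] zaxis [ 0.862  0.072 -0.502] yaxis [-0.085  0.996 -0.004] F [-0.3  0.1 -3.9] 0.687
fk [647.5 209.8 207.1] jar grasp z 235.7 rack [179.4  75.2] az 4.8 beta 30.1
```

View pics/p9.png

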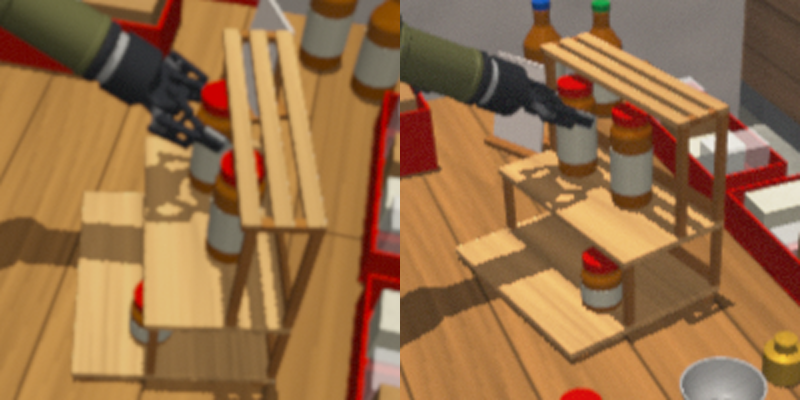

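Call:
send_rows(rotation=[[0, 0, 0], [0, 0, 0], [0, 0, 0], [0, 0, 0], [0, 0, 0]], offset=[[7, 2, 0], [14, 3, -1], [21, 5, -2], [22, 5, -3], [22, 5, -3]], hand=[0, 0, 0, 0, 0])

```text
time_s: 13.08
ee_pos: [0.6698, 0.2136, 0.2031]
ee_rot: [0.498, -0.039, 0.866, 0.021]
ft_force: [-0.4, 0.0, -3.1]
grip_width: 0.685
```

```bash
python3 log.py; python3 -c "
from est import *
est();shot('pics/p10.png',(310,60,110,110),(250,70,110,110),3.5)"
```

```text
13.075 q [ 0.265 -0.066 -0.817  2.274  1.737  0.376 -0.465] p [669.8 213.6 203.1] zaxis [ 0.861  0.075 -0.502] yaxis [-0.088  0.996 -0.003] F [-0.4  0.  -3.1] 0.685
fk [668.8 217.1 204.1] jar grasp z 232.7 rack [201.8  77. ] az 5.0 beta 30.2
```

View pics/p10.png

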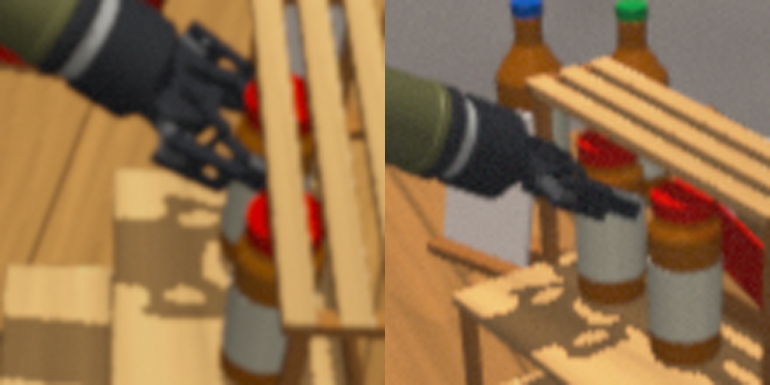

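Call:
send_rows(rotation=[[0, 0, 0], [0, 0, 0], [0, 0, 0], [0, 0, 0], [0, 0, 0]], offset=[[0, 0, -2], [2, 0, -4], [4, 1, -5], [4, 1, -6], [4, 1, -6]], hand=[0, 0, 0, 0, 0])

```text
time_s: 13.8
ee_pos: [0.6744, 0.2146, 0.1986]
ee_rot: [0.499, -0.039, 0.865, 0.021]
ft_force: [-1.4, -1.1, 0.6]
grip_width: 0.688
```

```bash
python3 log.py; python3 -c "
from est import *
est()"
```

```text
13.8 q [ 0.263 -0.04  -0.819  2.27   1.779  0.395 -0.496] p [674.4 214.6 198.6] zaxis [ 0.863  0.074 -0.5  ] yaxis [-0.088  0.996 -0.003] F [-1.4 -1.1  0.6] 0.688
fk [673.3 218.1 199.5] jar grasp z 228.0 rack [206.4  77. ] az 4.9 beta 30.0
```

Call:
send_rows(rotation=[[0, 0, 0], [0, 0, 0], [0, 0, 0], [0, 0, 0], [0, 0, 0]], offset=[[0, 0, 0], [0, 0, 0], [0, 0, 0], [0, 0, 0], [0, 0, 0]], hand=[0.5, 0.7, 1, 1, 1])

```text
time_s: 14.42
ee_pos: [0.674, 0.2146, 0.1978]
ee_rot: [0.499, -0.039, 0.866, 0.021]
ft_force: [0.2, 0.1, -1.1]
grip_width: 1.006
```

```bash
python3 log.py; python3 -c "
from est import *
est();shot('pics/p11.png',(310,60,110,110),(250,70,110,110),3.5)
w=capture('wrist');cv2.imwrite('pics/w11.png',w['frame'][:,:,::-1])"
```

```text
14.425 q [ 0.263 -0.04  -0.819  2.27   1.778  0.395 -0.496] p [674.  214.6 197.8] zaxis [ 0.862  0.075 -0.502] yaxis [-0.088  0.996 -0.003] F [ 0.2  0.1 -1.1] 1.006
fk [672.9 218.1 198.7] jar grasp z 227.3 rack [206.   77.1] az 5.0 beta 30.1
```

View pics/p11.png

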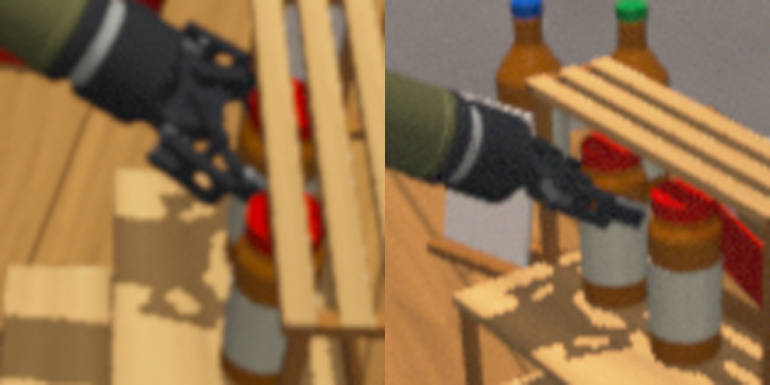

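View pics/w11.png

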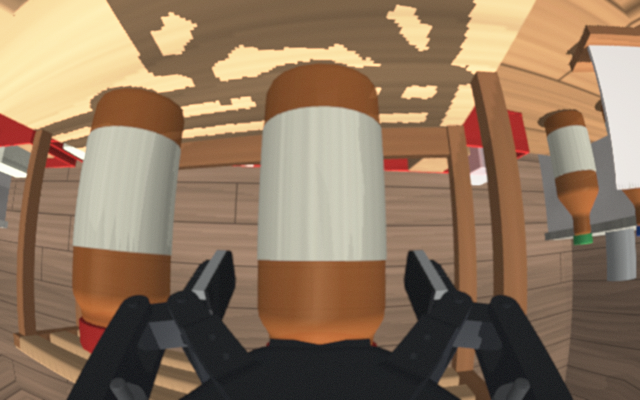

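```bash
cat > scan.py <<'E'
from chain import *
A=np.array([[np.cos(Rk),-np.sin(Rk)],[np.sin(Rk),np.cos(Rk)]])
def clear(xc,yc,zg,az,b,a=.057):
    """min signed clearance of body box to board slab quadrant x>90,z in120-132 ; floor"""
    M=Rt(az-np.degrees(Rk),b) # rack frame
    c=np.array([xc,yc,zg]);best=1e9;fl=1e9
    for t in np.arange(55,180,4):
        for u in np.linspace(-38,38,5):
            for v in np.linspace(-42.5,42.5,5):
                w=c-t*M[:,2]+u*M[:,0]+v*M[:,1]
                dx=90-w[0]; dz=max(120-w[2],w[2]-132)
                d=max(dx,dz) if (dx<0 or dz<0) else np.hypot(dx,dz)
                if dx>=0 and dz<0:d=dx
                best=min(best,d)
                if w[0]>0: fl=min(fl,w[2]-20)
                else: fl=min(fl,w[2])
    return best,fl
if __name__=="__main__":
  for b in (15,20,25,30,35,40):
    for az in range(-50,11,10):
        for zg in (60,70):
            cl,fl=clear(110,60,zg,az,b)
            if cl<3 or fl<3: continue
            M=Rt(az,b);p=tcp(rk(110,60),zg/1000,az,b,.057)
            s=kin.ik(p,M,x,n=10,margin=.02)
            print("b",b,"az",az,"zg",zg,"clear",round(cl),round(fl),"n",len(s),s[0].round(2) if s else "")
E
python3 scan.py
```

```text
b 15 az -20 zg 60 clear 6 18 n 2 [-0.45  0.62 -0.52  2.34  1.89  1.51 -1.25]
b 15 az -10 zg 60 clear 9 18 n 0 
b 15 az 0 zg 60 clear 15 18 n 0 
b 15 az 0 zg 70 clear 12 28 n 0 
b 15 az 10 zg 60 clear 22 18 n 0 
b 15 az 10 zg 70 clear 21 28 n 0 
b 20 az -10 zg 60 clear 5 23 n 0 
b 20 az 0 zg 60 clear 9 23 n 0 
b 20 az 0 zg 70 clear 8 33 n 0 
b 20 az 10 zg 60 clear 17 23 n 0 
b 20 az 10 zg 70 clear 16 33 n 0 
b 25 az 0 zg 60 clear 4 29 n 0 
b 25 az 10 zg 60 clear 11 29 n 0 
b 25 az 10 zg 70 clear 11 39 n 0 
b 30 az 10 zg 60 clear 6 35 n 0 
b 30 az 10 zg 70 clear 6 45 n 0
```

```bash
cat > t3.py <<'E'
from chain import *
q0=np.array(bot.observe()["q"])
def tryit(n,p,M,q):
    s=near(p,M,q,n=16); print(n,len(s),s[0].round(2) if s else "",s[-1].round(2) if s else ""); return s[0] if s else q
for b in (60,65,70,80):
    print("beta",b)
    for az in (-60,-45,-28,-10):
        tryit(f"grasp {az}",tcp((.434,-.228),.045,az,b,.057),Rt(az,b),q0)
    for az in (-15,0,14):
        tryit(f"place {az}",tcp(rk(50,60),.067,az,b,.057),Rt(az,b),q0)
        tryit(f"push end {az}",tcp(rk(79,60),.055,az,b,-.041),Rt(az,b),q0)
        tryit(f"push start {az}",tcp(rk(10,60),.055,az,b,-.041),Rt(az,b),q0)
E
sed -i 's/^    return np.r_\[xy,z\]+ahead/    return np.r_[xy,z]+abs(ahead)/' feas.py; python3 t3.py
```

```text
beta 60
grasp -60 7 [ 1.04  0.06 -0.89  2.36  0.89  0.58 -0.03] [-1.04 -0.04  1.21  2.41  0.88  0.57 -0.01]
grasp -45 9 [ 0.82 -0.03 -0.56  2.42  0.72  0.37  0.42] [ 1.64 -0.04 -1.34  2.4   0.65  0.34  0.5 ]
grasp -28 0  
grasp -10 8 [ 0.85 -0.03 -0.28  2.42 -0.66  0.33  2.55] [ 1.95 -0.03 -1.35  2.4  -0.75  0.35  2.65]
place -15 6 [ 0.59  0.08 -1.24  2.3   0.86  0.65  0.01] [-1.06 -0.01  0.41  2.35  0.77  0.61  0.06]
push end -15 7 [ 0.66  0.25 -1.35  2.26  1.04  0.77 -0.1 ] [-1.81  0.05  1.21  2.31  0.69  0.57  0.16]
push start -15 5 [-0.63 -0.1  -0.09  2.42  0.74  0.65  0.03] [ 0.72 -0.27 -1.32  2.39  0.3   0.5   0.43]
place 0 6 [-0.05 -0.05 -0.49  2.38  0.62  0.42  0.5 ] [-1.31 -0.12  0.75  2.41  0.81  0.49  0.35]
push end 0 6 [ 0.82  0.05 -1.35  2.32  0.75  0.45  0.43] [-1.36 -0.06  0.82  2.37  0.74  0.46  0.42]
push start 0 0  
place 14 4 [-0.52 -0.09  0.07  2.42  0.35  0.32  1.06] [ 0.98 -0.23 -1.33  2.38 -0.47  0.32  1.83]
push end 14 4 [ 0.76 -0.03 -1.16  2.34  0.17  0.3   1.26] [-1.68 -0.26  1.21  2.4   0.87  0.44  0.67]
push start 14 0  
beta 65
grasp -60 8 [ 1.2   0.09 -0
[... 3233 characters left out ...]
-15 5 [ 0.81  0.11 -1.31  2.18  0.31  0.82  0.62] [-1.52 -0.04  1.04  2.24  0.22  0.81  0.69]
place 0 4 [ 0.76  0.29 -1.27  2.11  0.49  0.84  0.77] [-1.02  0.08  0.62  2.16  0.03  0.76  1.14]
push end 0 5 [ 0.77  0.46 -1.35  2.05  0.68  0.93  0.64] [-1.48  0.25  1.17  2.11 -0.25  0.78  1.39]
push start 0 4 [ 0.79  0.05 -1.23  2.2   0.17  0.77  1.02] [-1.65 -0.12  1.18  2.26  0.27  0.79  0.93]
place 14 3 [ 0.85  0.33 -1.35  2.12  0.5   0.83  1.03] [-1.06  0.08  0.69  2.17 -0.04  0.74  1.46]
push end 14 6 [ 0.75  0.37 -1.26  2.06  0.52  0.85  1.03] [-1.48  0.26  1.21  2.11 -0.33  0.78  1.72]
push start 14 5 [-1.12 -0.06  0.71  2.26  0.1   0.76  1.34] [ 0.65  0.01 -1.05  2.21  0.06  0.75  1.38]
```

```bash
cat > t4.py <<'E'
from chain import *
q=np.array(bot.observe()["q"]);p0,M0=kin.fk(q,x)
z=.2275
d=M0[:,2]*[1,1,0];d/=np.linalg.norm(d)
seq=[]
for back,az,dz in ((20,5,0),(40,5,0),(60,5,0),(80,-1,0),(95,-8,0)):
    j=p0-.057*M0[:,2]-d*back/1000+[0,0,dz]
    M=Rt(az,30);p=j+.057*M[:,2];q,e,ea=step(q,p,M);print(back,az,q.round(2),round(e,2),round(ea,2));seq.append((p,M))
for p,M in seq: print(R.from_matrix(M@M0.T).as_rotvec().round(3).tolist(),((p-p0)*1000).round(0).tolist())
E
python3 t4.py
```

```text
20 5 [ 0.26 -0.1  -0.82  2.31  1.75  0.37 -0.51] 0.0 0.0
40 5 [ 0.24 -0.16 -0.82  2.35  1.71  0.35 -0.51] 0.0 0.0
60 5 [ 0.23 -0.22 -0.82  2.38  1.65  0.33 -0.49] 0.0 0.0
80 -1 [ 0.18 -0.23 -0.88  2.38  1.44  0.48 -0.41] 0.0 0.0
95 -8 [ 0.16 -0.19 -0.96  2.35  1.32  0.68 -0.42] 0.0 0.0
[0.003, -0.002, -0.001] [-20.0, -2.0, 0.0]
[0.003, -0.002, -0.001] [-40.0, -3.0, 0.0]
[0.003, -0.002, -0.001] [-60.0, -5.0, 0.0]
[0.003, -0.002, -0.106] [-79.0, -12.0, 0.0]
[0.003, -0.002, -0.228] [-95.0, -19.0, 0.0]
```

Call:
send_rows(rotation=[[0, 0, 0], [0, 0, 0], [0, 0, 0], [0, 0, 0], [0, 0, -0.106], [0, 0, -0.228], [0, 0, -0.228]], offset=[[-10, -1, 0], [-25, -2, 0], [-42, -3, 0], [-60, -5, 0], [-79, -12, 0], [-95, -19, 2], [-95, -19, 2]], hand=[1, 1, 1, 1, 1, 1, 1])

```text
time_s: 15.45
ee_pos: [0.5782, 0.1988, 0.2003]
ee_rot: [0.498, 0.058, 0.864, -0.035]
ft_force: [-0.2, -0.3, -0.6]
grip_width: 1.0
```

```bash
python3 log.py
cat > t5.py <<'E'
from est import *
est();shot('pics/p12.png')
q0=np.array(bot.observe()["q"])
b=68;az=-40
M=Rt(az,b);pg=tcp((.434,-.228),.045,az,b,.057);pp=pg+[0,0,.13]
s=near(pp,M,q0,n=40); s.sort(key=lambda q:abs(q-q0)[:4].max()); print(s[0].round(2)); sg=near(pg,M,s[0],n=4);print(sg[0].round(2))
jpath(q0,s[0],12)
E
python3 t5.py
```

```text
15.45 q [ 0.206 -0.208 -1.001  2.342  1.3    0.662 -0.397] p [578.2 198.8 200.3] zaxis [ 0.858 -0.117 -0.501] yaxis [ 0.134  0.991 -0.002] F [-0.2 -0.3 -0.6] 1.0
fk [578.  201.6 201. ] jar grasp z 229.5 rack [112.7  93.8] az -7.8 beta 30.1
[ 0.91 -0.23 -0.51  2.2   0.    0.77  1.26]
[ 1.02  0.01 -0.67  2.33  0.31  0.46  0.96]
1 step 63.0 6.7 p [586. 136. 191.] zax [ 0.81 -0.22 -0.54] row [-0.034, 0.058, -0.096] [7.0, -62.0, -10.0]
2 step 59.0 6.4 p [585.  78. 181.] zax [ 0.75 -0.3  -0.59] row [-0.057, 0.124, -0.183] [6.0, -121.0, -20.0]
3 step 55.0 6.1 p [578.  24. 170.] zax [ 0.68 -0.36 -0.63] row [-0.068, 0.193, -0.262] [-1.0, -174.0, -30.0]
4 step 51.0 5.7 p [566. -25. 160.] zax [ 0.61 -0.41 -0.68] row [-0.068, 0.265, -0.331] [-12.0, -223.0, -41.0]
5 step 47.0 5.4 p [551. -67. 149.] zax [ 0.53 -0.43 -0.73] row [-0.056, 0.337, -0.391] [-28.0, -266.0, -51.0]
6 step 42.0 5.0 p [ 534. -104.  140.] zax [ 0.46 -0.44 -0.77] row [-0.032, 0.405, -0.44] [-45.0, -303.0, -60.0]
7 step 37.0 4.6 p [ 516. -136.  132.] zax [ 0.4  -0.43 -0.81] row [0.003, 0.468, -0.478] [-63.0, -335.0, -69.0]
8 st
[... 455 characters left out ...]
 20.0 3.3 p [ 450. -242.  122.] zax [ 0.29 -0.24 -0.93] row [0.275, 0.611, -0.54] [-128.0, -440.0, -78.0]
rotation [[-0.034, 0.058, -0.096], [-0.057, 0.124, -0.183], [-0.068, 0.193, -0.262], [-0.068, 0.265, -0.331], [-0.056, 0.337, -0.391], [-0.032, 0.405, -0.44], [0.003, 0.468, -0.478], [0.047, 0.522, -0.507], [0.099, 0.565, -0.527], [0.155, 0.595, -0.538], [0.215, 0.611, -0.542], [0.275, 0.611, -0.54]]
offset [[7.0, -62.0, -10.0], [6.0, -121.0, -20.0], [-1.0, -174.0, -30.0], [-12.0, -223.0, -41.0], [-28.0, -266.0, -51.0], [-45.0, -303.0, -60.0], [-63.0, -335.0, -69.0], [-80.0, -362.0, -75.0], [-96.0, -384.0, -80.0], [-109.0, -404.0, -82.0], [-120.0, -423.0, -82.0], [-128.0, -440.0, -78.0]]
```

View pics/p12.png

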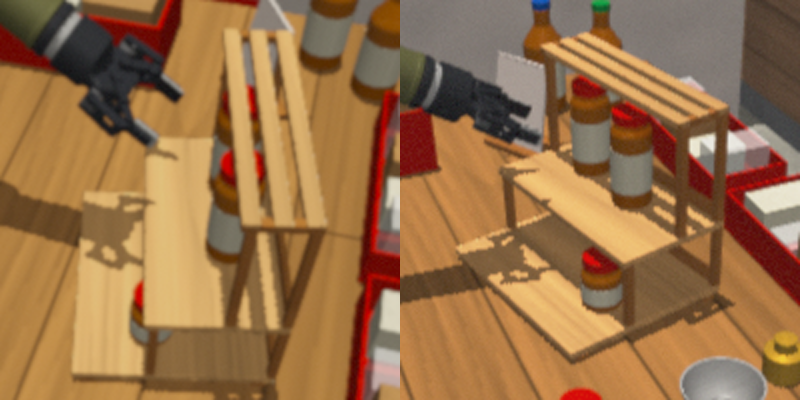

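Call:
send_rows(rotation=[[-0.034, 0.058, -0.096], [-0.057, 0.124, -0.183], [-0.068, 0.193, -0.262], [-0.068, 0.265, -0.331], [-0.056, 0.337, -0.391], [-0.032, 0.405, -0.44], [0.003, 0.468, -0.478], [0.099, 0.565, -0.527], [0.215, 0.611, -0.542], [0.275, 0.611, -0.54]], offset=[[2, -58, -6], [-2, -116, -14], [-8, -170, -24], [-18, -221, -36], [-31, -266, -48], [-47, -303, -58], [-64, -335, -66], [-96, -384, -76], [-120, -423, -78], [-128, -440, -76]], hand=[1, 1, 1, 1, 1, 1, 1, 1, 1, 1])

```text
time_s: 16.8
ee_pos: [0.4488, -0.2497, 0.124]
ee_rot: [0.18, 0.341, 0.921, -0.066]
ft_force: [-0.1, 0.4, -0.6]
grip_width: 1.001
```

```bash
python3 log.py
python3 - <<'E'
from est import *
est()
import m
S=capture("scene");D=capture("side")
import sys
print("shortS",m.lidfit(S,(266,267),.08),"shortD",m.lidfit(D,(310,273),.08))
shot('pics/p13.png',(190,200,200,190),(230,180,200,190))
M=Rt(-40,68);pg=tcp((.434,-.228),.045,-40,68,.057)
rows(pg+[0,0,.12],M,1)
E
```

```text
16.8 q [ 0.423 -0.214 -0.06   2.212  0.161  0.786  1.131] p [ 448.8 -249.7  124. ] zaxis [ 0.286 -0.243 -0.927] yaxis [0.651 0.759 0.002] F [-0.1  0.4 -0.6] 1.001
fk [ 449.  -249.7  124.1] jar grasp z 176.9 rack [ -85.3 -315.2] az -40.3 beta 67.9
lowFR [481.4 -68.3  18. ] res 0.9 S-onz [482.5 -70.3] D-onz [480.2 -69.6]
lowFL [405.6 250.7  18.6] res 2.1 S-onz [404.6 251.7] D-onz [405.8 245.3]
upFL [492.2 276.9 125.6] res 3.6 S-onz [491.4 274.3] D-onz [489.9 259.2]
upFR [567.3 -51.5 137.8] res 0.7 S-onz [567.  -48.1] D-onz [570.3 -42.8]
topFR [654.4 -25.2 308. ] res 1.0 S-onz [655.  -27.3] D-onz [653.5 -25.3]
topFL [580.  293.2 306.7] res 1.8 S-onz [579.4 292.6] D-onz [578.1 283.8]
topBR [735.3  -5.4 309.1] res 0.2 S-onz [735.2  -5.1] D-onz [735.4  -5.4]
topBL [649.4 286.1 321.9] res 3.6 S-onz [647.4 311.8] D-onz [660.1 308.8]
yaw 13.906623159500446 t [441.16399272  88.69704737] res [[1.6, 1.2], [-0.6, 1.9], [3.0, 2.9], [4.3, -3.5], [2.5, 3.8], [1.0, -11.3], [-1.2, 1.7], [2.2, 7.0], [-0.5, 0.9], [-2.0, 2.9], [3.2, 0.5], [1.8, -8.4], [-2.8, 2.6], [-2.7, 2.3], [-11.3, -0.7], [1.4, -3.8]]
robust yaw 13.574969236318188 [441.60973221  90.62075347]
[[2.1, -0.5], [-0.1, 0.2], [1.7, 0.7], [2.9, -5.7], [1.0, 2.2], [-0.5, -13.0], [-0.8, 0.5], [2.5, 5.8], [-0.3, 0.2], [-1.8, 2.2], [1.5, -0.7], [0.2, -9.5], [-2.7, 2.4], [-2.5, 2.1], [-13.0, -1.4], [-0.3, -4.4]]
shortS (array([ 434.6, -226.6,   23. ]), np.float64(0.71)) shortD (array([ 432.9, -229.6,   24.1]), np.float64(1.16))
rv [ 0.001 -0.     0.004] 0.3 deg  dp [  0.3   4.1 -11.3] 12.0
[0.001, -0.0, 0.004] [0.0, 4.0, -11.0]
```

View pics/p13.png

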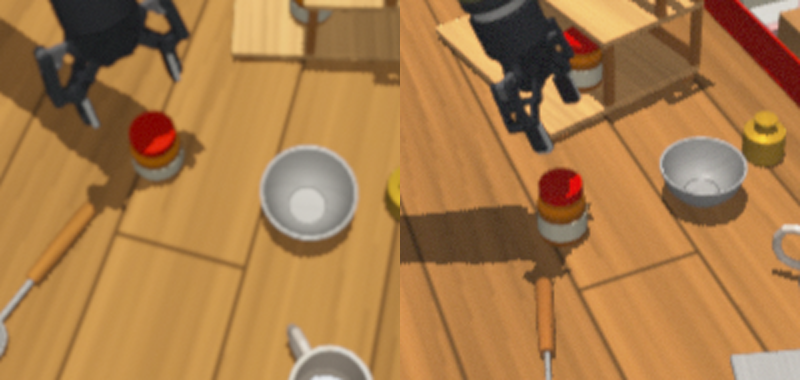

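Call:
send_rows(rotation=[[0, 0, 0], [0, 0, 0], [0, 0, 0], [0, 0, 0], [0, 0, 0], [0, 0, 0]], offset=[[0, 4, -25], [0, 4, -55], [0, 4, -85], [0, 4, -110], [0, 4, -126], [0, 4, -126]], hand=[1, 1, 1, 1, 1, 1])

```text
time_s: 17.75
ee_pos: [0.4499, -0.2387, -0.0041]
ee_rot: [0.178, 0.335, 0.923, -0.066]
ft_force: [-0.0, -0.3, 0.4]
grip_width: 0.998
```

```bash
python3 log.py
python3 - <<'E'
from est import *
est()
shot('pics/p14.png',(190,200,200,190),(230,180,200,190))
w=capture('wrist');cv2.imwrite('pics/w14.png',w['frame'][:,:,::-1])
E
```

```text
17.75 q [ 0.433 -0.018 -0.104  2.341  0.293  0.48   0.966] p [ 449.9 -238.7   -4.1] zaxis [ 0.284 -0.24  -0.928] yaxis [ 0.642  0.767 -0.002] F [-0.  -0.3  0.4] 0.998
fk [ 450.1 -238.4   -3.5] jar grasp z 49.4 rack [ -81.4 -304.7] az -40.2 beta 68.2
```

View pics/p14.png

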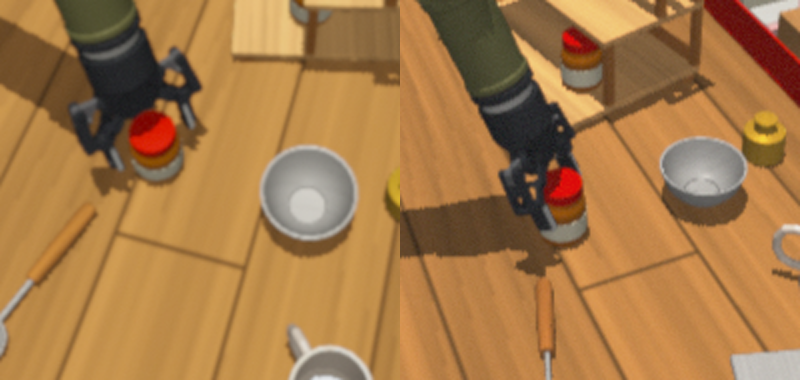

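View pics/w14.png

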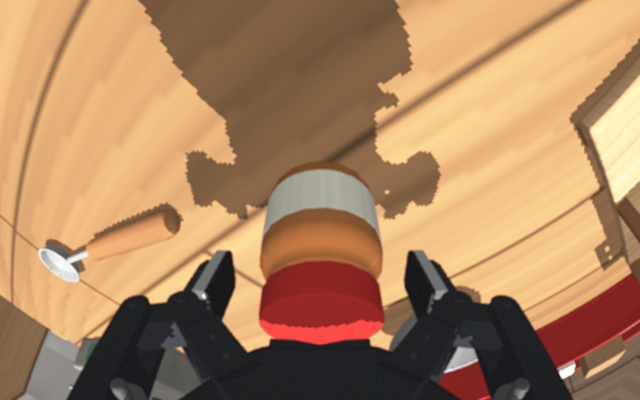

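Call:
send_rows(rotation=[[0, 0, 0], [0, 0, 0], [0, 0, 0], [0, 0, 0], [0, 0, 0], [0, 0, 0], [0, 0, 0], [0, 0, 0]], offset=[[0, 0, -6], [0, 0, -11], [0, 0, -11], [0, 0, -11], [0, 0, -11], [0, 0, -11], [0, 0, -11], [0, 0, -11]], hand=[1, 1, 1, 0.4, 0.2, 0.1, 0, 0])

```text
time_s: 18.9
ee_pos: [0.4518, -0.2405, -0.0125]
ee_rot: [0.18, 0.336, 0.922, -0.066]
ft_force: [-1.5, 2.2, 6.2]
grip_width: 0.676
```

```bash
python3 log.py
python3 - <<'E'
from est import *
est()
w=capture('wrist');cv2.imwrite('pics/w15.png',w['frame'][:,:,::-1])
E
```

```text
18.9 q [ 4.340e-01  2.000e-03 -1.030e-01  2.346e+00  3.150e-01  4.520e-01
  9.420e-01] p [ 451.8 -240.5  -12.5] zaxis [ 0.288 -0.242 -0.927] yaxis [ 0.644  0.765 -0.   ] F [-1.5  2.2  6.2] 0.676
fk [ 452.  -240.1  -11.9] jar grasp z 40.9 rack [ -80.2 -306.7] az -40.1 beta 67.9
```

View pics/w15.png

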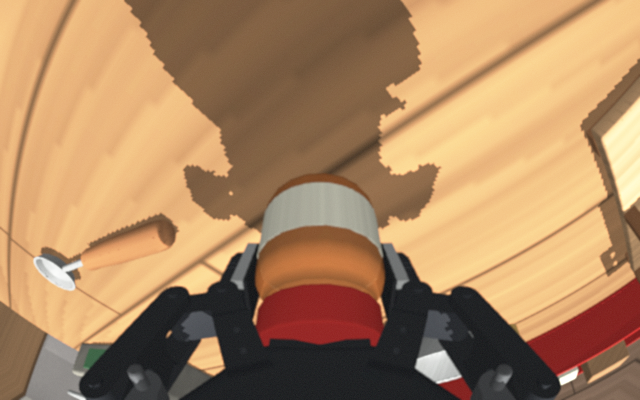

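Run:
```python
from chain import *
from t2 import jrows
q=np.array(bot.observe()["q"])
W=[((.436,-.227),.0,-40),((.436,-.227),.07,-40),((.456,-.1),.07,-28),((.468,.03),.07,-12),(rk(48,60),.07,3),(rk(50,60),.03,3),(rk(50,60),.021,3)]
chain(q,W,b=68,gz=.041)
jrows(W[:-2],[2,3,3,3],0,0,b=68,gz=.041)
```

```text
wp [ 0.436 -0.227] 0.07 -40 q [ 0.43 -0.13 -0.09  2.29  0.21  0.63  1.06] err 0.0
wp [ 0.456 -0.1  ] 0.07 -28 q [ 0.3  -0.18 -0.24  2.33  0.19  0.65  1.  ] err 0.0
wp [0.468 0.03 ] 0.07 -12 q [ 0.16 -0.17 -0.37  2.32  0.16  0.64  1.04] err 0.0
wp [0.474 0.16 ] 0.07 3 q [ 0.04 -0.1  -0.5   2.25  0.18  0.63  1.03] err 0.0
wp [0.476 0.161] 0.03 3 q [ 0.04 -0.02 -0.52  2.28  0.29  0.54  0.92] err 0.0
wp [0.476 0.161] 0.021 3 q [ 0.04  0.   -0.52  2.29  0.32  0.52  0.89] err 0.0
start mismatch mm [-0.6  0.2 -0.7]
[35, 35, 44, 43, 44, 45, 45, 45, 46, 45, 45]
rot [[0, 0, np.float64(0.0)], [0, 0, np.float64(0.0)], [0, 0, np.float64(0.07)], [0, 0, np.float64(0.14)], [0, 0, np.float64(0.209)], [0, 0, np.float64(0.303)], [0, 0, np.float64(0.396)], [0, 0, np.float64(0.489)], [0, 0, np.float64(0.576)], [0, 0, np.float64(0.663)], [0, 0, np.float64(0.75)]]
off [[0, 0, 35], [0, 0, 70], [8, 44, 70], [15, 87, 70], [22, 131, 70], [27, 176, 70], [32, 221, 70], [37, 266, 70], [39, 312, 70], [41, 357, 70], [43, 402, 70]]
```

Call:
send_rows(rotation=[[0, 0, 0], [0, 0, 0], [0, 0, 0], [0, 0, 0.04], [0, 0, 0.1], [0, 0, 0.17], [0, 0, 0.24], [0, 0, 0.303], [0, 0, 0.34], [0, 0, 0.34]], offset=[[0, 0, 15], [0, 0, 40], [0, 0, 66], [5, 25, 71], [11, 62, 71], [18, 106, 71], [23, 146, 71], [27, 176, 71], [29, 194, 71], [29, 194, 71]], hand=[0, 0, 0, 0, 0, 0, 0, 0, 0, 0])

```text
time_s: 20.2
ee_pos: [0.4798, -0.0457, 0.0574]
ee_rot: [0.187, 0.175, 0.966, -0.034]
ft_force: [0.6, -0.8, -2.4]
grip_width: 0.681
```

```bash
python3 log.py
python3 - <<'E'
from est import *
est()
shot('pics/p16.png',(220,80,220,190),(210,130,220,190),1.8)
from t2 import jrows
s=bot.observe();q=np.array(s["q"]);p,M=kin.fk(q,x);az=np.degrees(np.arctan2(M[1,2],M[0,2]));j=p-.057*M[:,2]
W=[(j[:2],j[2]-.041,az),(rk(45,60),.07,3),(rk(56,60),.035,3)]
jrows(W,[6,2],0,0,b=68,gz=.041)
E
```

```text
20.2 q [ 0.236 -0.19  -0.308  2.334  0.169  0.646  1.019] p [479.8 -45.7  57.4] zaxis [ 0.35  -0.132 -0.927] yaxis [ 0.351  0.937 -0.001] F [ 0.6 -0.8 -2.4] 0.681
fk [480.2 -45.6  57.6] jar grasp z 110.4 rack [ -12.1 -129.5] az -20.7 beta 68.0
start mismatch mm [-0.4 -0.1 -0.2]
[35, 34, 35, 34, 35, 35, 18, 17]
rot [[0, 0, np.float64(0.069)], [0, 0, np.float64(0.139)], [0, 0, np.float64(0.208)], [0, 0, np.float64(0.277)], [0, 0, np.float64(0.347)], [0, 0, np.float64(0.416)], [0, 0, np.float64(0.416)], [0, 0, np.float64(0.416)]]
off [[2, 35, 0], [5, 69, 0], [7, 104, 0], [9, 138, 0], [11, 173, 0], [13, 208, 1], [18, 209, -17], [23, 210, -34]]
```

View pics/p16.png

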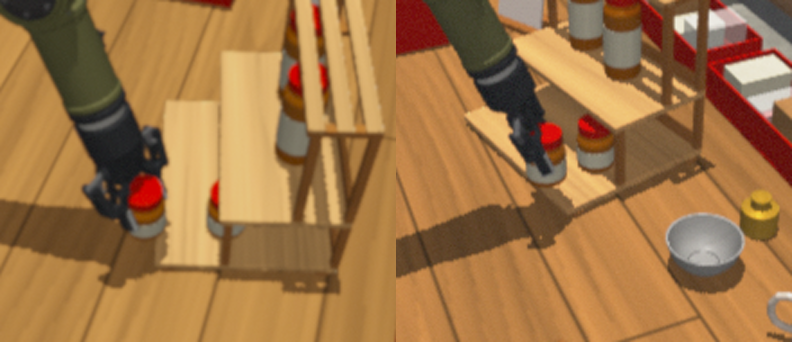

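Call:
send_rows(rotation=[[0, 0, 0.05], [0, 0, 0.12], [0, 0, 0.2], [0, 0, 0.27], [0, 0, 0.34], [0, 0, 0.416], [0, 0, 0.416], [0, 0, 0.416], [0, 0, 0.416], [0, 0, 0.416]], offset=[[1, 22, 0], [4, 58, 0], [7, 98, 0], [9, 137, 0], [11, 173, 0], [13, 205, 0], [15, 209, -12], [19, 210, -28], [23, 210, -38], [23, 210, -38]], hand=[0, 0, 0, 0, 0, 0, 0, 0, 0, 0])

```text
time_s: 21.55
ee_pos: [0.5025, 0.1636, 0.0188]
ee_rot: [0.19, -0.028, 0.981, 0.005]
ft_force: [-0.4, 0.1, -3.3]
grip_width: 0.679
```

```bash
python3 log.py
python3 - <<'E'
from est import *
est()
shot('pics/p17.png',(270,80,140,140),(240,130,140,140),2.8)
E
```

```text
21.55 q [ 0.053 -0.003 -0.53   2.266  0.295  0.546  0.924] p [502.5 163.6  18.8] zaxis [ 0.372  0.021 -0.928] yaxis [-0.057  0.998 -0.001] F [-0.4  0.1 -3.3] 0.679
fk [503.  164.1  19.3] jar grasp z 72.2 rack [56.  60.9] az 3.2 beta 68.1
```

View pics/p17.png

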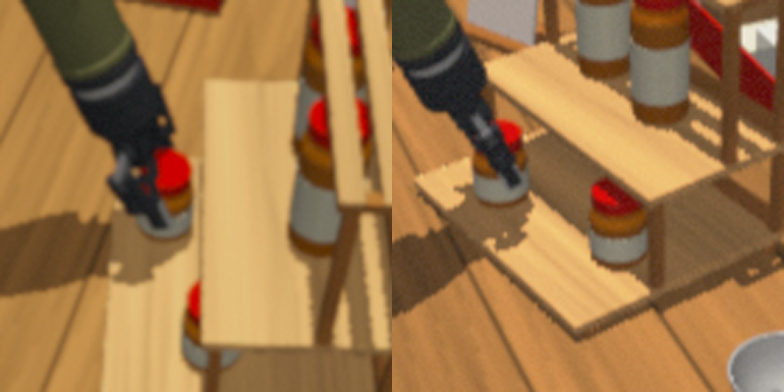

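Call:
send_rows(rotation=[[0, 0, 0], [0, 0, 0], [0, 0, 0], [0, 0, 0], [0, 0, 0]], offset=[[0, 0, -4], [0, 0, -7], [0, 0, -9], [0, 0, -10], [0, 0, -10]], hand=[0, 0, 0, 0, 0])

```text
time_s: 22.28
ee_pos: [0.5029, 0.1636, 0.0097]
ee_rot: [0.191, -0.028, 0.981, 0.005]
ft_force: [-0.6, -0.3, -3.0]
grip_width: 0.678
```

```bash
python3 log.py
```

```text
22.275 q [ 0.051  0.016 -0.531  2.274  0.329  0.525  0.891] p [502.9 163.6   9.7] zaxis [ 0.374  0.021 -0.927] yaxis [-0.056  0.998 -0.001] F [-0.6 -0.3 -3. ] 0.678
```

Still airborne; small steps down.

Call:
send_rows(rotation=[[0, 0, 0], [0, 0, 0], [0, 0, 0]], offset=[[0, 0, -1], [0, 0, -2], [0, 0, -2]], hand=[0, 0, 0])

```text
time_s: 22.65
ee_pos: [0.5029, 0.1636, 0.0076]
ee_rot: [0.191, -0.028, 0.981, 0.005]
ft_force: [-0.4, 0.2, -2.8]
grip_width: 0.68
```

```bash
python3 log.py
```

```text
22.65 q [ 0.05   0.02  -0.531  2.275  0.336  0.521  0.884] p [502.9 163.6   7.6] zaxis [ 0.374  0.02  -0.927] yaxis [-0.056  0.998 -0.001] F [-0.4  0.2 -2.8] 0.68
```

Call:
send_rows(rotation=[[0, 0, 0], [0, 0, 0], [0, 0, 0]], offset=[[0, 0, -1], [0, 0, -2], [0, 0, -2]], hand=[0, 0, 0])

```text
time_s: 23.02
ee_pos: [0.5036, 0.1637, 0.0075]
ee_rot: [0.191, -0.028, 0.981, 0.004]
ft_force: [-10.7, -2.3, 16.1]
grip_width: 0.681
```

```bash
python3 log.py
```

```text
23.025 q [ 0.049  0.022 -0.531  2.275  0.343  0.519  0.877] p [503.6 163.7   7.5] zaxis [ 0.375  0.019 -0.927] yaxis [-0.056  0.998 -0.002] F [-10.7  -2.3  16.1] 0.681
```

Call:
send_rows(rotation=[[0, 0, 0], [0, 0, 0], [0, 0, 0], [0, 0, 0], [0, 0, 0], [0, 0, 0], [0, 0, 0]], offset=[[0, 0, 1], [0, 0, 1], [0, 0, 1], [0, 0, 1], [0, 0, 1], [0, 0, 1], [0, 0, 1]], hand=[0, 0, 0.5, 0.7, 1, 1, 1])

```text
time_s: 23.9
ee_pos: [0.503, 0.1636, 0.0067]
ee_rot: [0.191, -0.028, 0.981, 0.005]
ft_force: [-0.2, 0.7, 0.2]
grip_width: 1.002
```

```bash
python3 log.py
python3 - <<'E'
from est import *
est()
shot('pics/p18.png',(270,80,140,140),(240,130,140,140),2.8)
w=capture('wrist');cv2.imwrite('pics/w18.png',w['frame'][:,:,::-1])
E
```

```text
23.9 q [ 0.05   0.022 -0.531  2.276  0.34   0.518  0.88 ] p [503.  163.6   6.7] zaxis [ 0.374  0.021 -0.927] yaxis [-0.056  0.998 -0.001] F [-0.2  0.7  0.2] 1.002
fk [503.4 164.2   7.4] jar grasp z 60.2 rack [56.4 60.9] az 3.1 beta 68.0
```

View pics/p18.png

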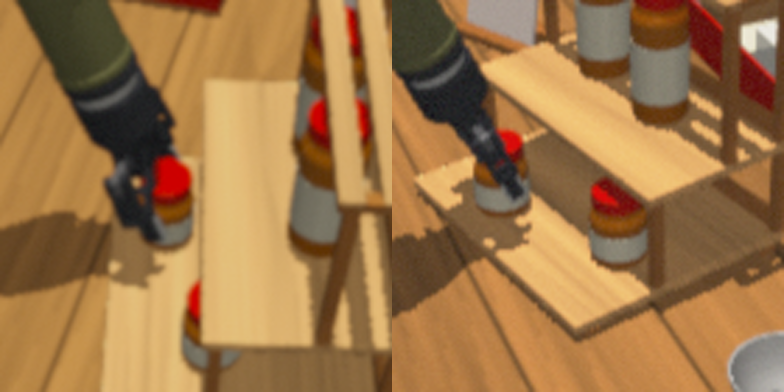

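View pics/w18.png

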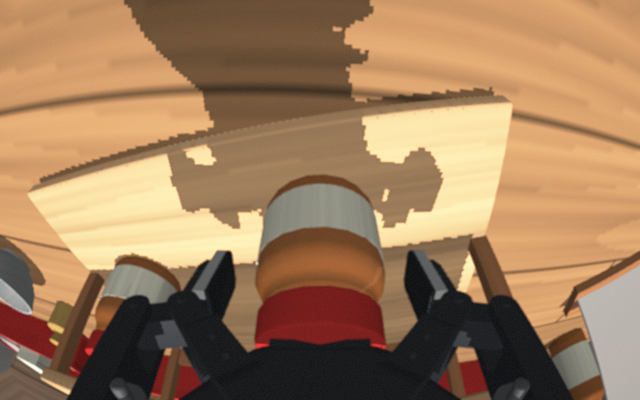

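```bash
cat > t6.py <<'E'
from chain import *
q=np.array(bot.observe()["q"]);p0,M0=kin.fk(q,x)
OFF=.042
tip0=p0-OFF*M0[:,2]
A=np.array([[np.cos(Rk),-np.sin(Rk)],[np.sin(Rk),np.cos(Rk)]])
print("tip0 rack",(A.T@(tip0[:2]-T)*1000).round(1),tip0[2])
def go(q,seq,p0,M0):
    for xr,yr,z,az,b in seq:
        M=Rt(az,b);p=np.r_[rk(xr,yr),z]+OFF*M[:,2];q,e,ea=step(q,p,M)
        print((xr,yr,z,az,b),q.round(2),"err",round(e,1),round(ea,1),"row",R.from_matrix(M@M0.T).as_rotvec().round(3).tolist(),((p-p0)*1000).round(0).tolist())
    return q
if __name__=="__main__":
    q=go(q,[(45,61,.047,3,68),(30,61,.049,3,68),(16,61,.051,3,68),(10,61,.051,3,68),(10,61,.051,5,66)],p0,M0)
    go(q,[(20,61,.05,6,66),(40,61,.05,7,63),(60,61,.05,8,61),(75,61,.05,8,60)],p0,M0)
E
python3 t6.py
```

```text
tip0 rack [61.9 59.9] 0.04633224157893212
(45, 61, 0.047, 3, 68) [ 0.05 -0.02 -0.54  2.31  0.31  0.52  0.89] err 0.0 0.0 row [0.001, -0.0, -0.004] [-17.0, -3.0, 1.0]
(30, 61, 0.049, 3, 68) [ 0.04 -0.06 -0.53  2.34  0.27  0.52  0.92] err 0.0 0.0 row [0.001, -0.0, -0.004] [-31.0, -6.0, 3.0]
(16, 61, 0.051, 3, 68) [ 0.03 -0.1  -0.53  2.37  0.23  0.53  0.94] err 0.0 0.0 row [0.001, -0.0, -0.004] [-45.0, -10.0, 5.0]
(10, 61, 0.051, 3, 68) [ 0.03 -0.12 -0.53  2.38  0.21  0.53  0.95] err 0.0 0.0 row [0.001, -0.0, -0.004] [-51.0, -11.0, 5.0]
(10, 61, 0.051, 5, 66) [ 0.02 -0.14 -0.52  2.41  0.21  0.48  0.98] err 0.0 0.0 row [0.003, -0.035, 0.031] [-49.0, -10.0, 5.0]
(20, 61, 0.05, 6, 66) [ 0.03 -0.11 -0.52  2.39  0.22  0.47  1.  ] err 0.0 0.0 row [0.003, -0.035, 0.048] [-40.0, -8.0, 4.0]
(40, 61, 0.05, 7, 63) [ 0.04 -0.09 -0.53  2.39  0.32  0.4   0.93] err 0.0 0.0 row [0.008, -0.087, 0.066] [-18.0, -3.0, 5.0]
(60, 61, 0.05, 8, 61) [ 0.06 -0.05 -0.54  2.38  0.42  0.35  0.87] err 0.0 0.0 row [0.013, -0.122, 0.083] [2.0, 3.0, 6.0]
(75, 61, 0.05, 8, 60) [ 0.06 -0.02 -0.54  2.36  0.5   0.34  0.79] err 0.0 0.0 row [0.014, -0.139, 0.083] [18.0, 6.0, 6.0]
```

Call:
send_rows(rotation=[[0, 0, 0], [0, 0, 0], [0, 0, 0], [0, 0, 0], [0, 0, 0], [0, 0, 0], [0, 0, 0], [0, 0, 0], [0, 0, 0]], offset=[[-8, 0, 0], [-20, -1, 2], [-34, -1, 3], [-46, -2, 5], [-51, -5, 5], [-51, -11, 5], [-51, -11, 5], [-51, -11, 5], [-51, -11, 5]], hand=[1, 1, 1, 1, 1, 0.4, -0.3, -0.4, -0.4], grip_force=20)

```text
time_s: 25.18
ee_pos: [0.4521, 0.1527, 0.0117]
ee_rot: [0.191, -0.028, 0.981, 0.005]
ft_force: [0.3, -0.1, 0.2]
grip_width: 0.299
```

```bash
python3 log.py; python3 t6.py|head -1
python3 - <<'E'
from est import *
est()
shot('pics/p19.png',(270,80,140,140),(240,130,140,140),2.8)
w=capture('wrist');cv2.imwrite('pics/w19.png',w['frame'][:,:,::-1])
E
```

```text
25.175 q [ 0.035 -0.117 -0.532  2.379  0.208  0.526  0.96 ] p [452.1 152.7  11.7] zaxis [ 0.374  0.021 -0.927] yaxis [-0.056  0.998 -0.   ] F [ 0.3 -0.1  0.2] 0.299
tip0 rack [ 9.9 61. ] 0.05097275820345993
fk [452.6 153.1  12. ] jar grasp z 64.9 rack [ 4.4 62. ] az 3.2 beta 68.0
```

View pics/p19.png

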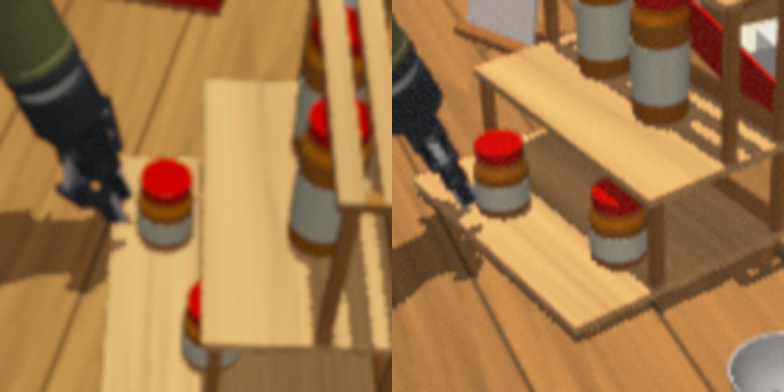

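View pics/w19.png

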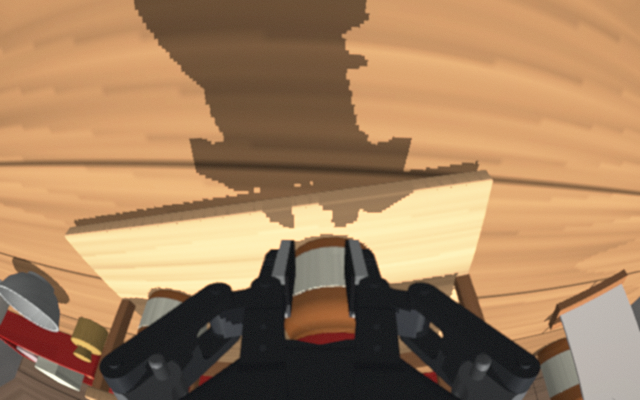

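```bash
cat > lid.py <<'E'
from est import *
import contextlib,io
with contextlib.redirect_stdout(io.StringIO()): import m
def rackxy(w): return (A_.T@(np.array(w)/1000-T)*1000).round(1)
A_=np.array([[np.cos(Rk),-np.sin(Rk)],[np.sin(Rk),np.cos(Rk)]])
def lid(px_s,px_d,z):
    S=capture("scene");D=capture("side")
    for n,c,ci in(("S",S,px_s),("D",D,px_d)):
        if ci is None: continue
        r=m.lidfit(c,ci,z);print(n,r[0],r[1],"rack",rackxy(r[0][:2]))
E
python3 - <<'E'
from lid import *
lid((270+166/2.8,80+180/2.8),(240+(500-392)/2.8,130+147/2.8),.1)
from t6 import *
q=np.array(bot.observe()["q"]);p0,M0=kin.fk(q,x)
go(q,[(20,61,.051,5,67),(30,61,.051,6,66),(40,61,.051,7,64),(50,61,.051,8,62.5),(60,61,.051,8,61),(68,61,.051,8,60),(75,61,.051,8,60)],p0,M0)
E
```

```text
S [481.8 158.2  21.8] 0.94 rack [54.9 56.3]
D [478.3 156.2  24.1] 1.7 rack [51.1 55.2]
tip0 rack [ 9.7 60.9] 0.050953032336300934
(20, 61, 0.051, 5, 67) [ 0.04 -0.1  -0.53  2.38  0.22  0.5   0.99] err 0.0 0.0 row [0.002, -0.018, 0.031] [11.0, 3.0, 0.0]
(30, 61, 0.051, 6, 66) [ 0.04 -0.09 -0.52  2.37  0.24  0.47  0.99] err 0.0 0.0 row [0.003, -0.035, 0.048] [21.0, 6.0, 1.0]
(40, 61, 0.051, 7, 64) [ 0.05 -0.08 -0.53  2.38  0.29  0.42  0.96] err 0.0 0.0 row [0.007, -0.07, 0.066] [32.0, 9.0, 1.0]
(50, 61, 0.051, 8, 62.5) [ 0.06 -0.07 -0.53  2.38  0.33  0.39  0.95] err 0.0 0.0 row [0.01, -0.096, 0.083] [43.0, 11.0, 2.0]
(60, 61, 0.051, 8, 61) [ 0.06 -0.05 -0.54  2.38  0.41  0.36  0.87] err 0.0 0.0 row [0.013, -0.122, 0.083] [53.0, 14.0, 2.0]
(68, 61, 0.051, 8, 60) [ 0.07 -0.04 -0.55  2.37  0.47  0.34  0.81] err 0.0 0.0 row [0.014, -0.139, 0.083] [62.0, 16.0, 3.0]
(75, 61, 0.051, 8, 60) [ 0.07 -0.02 -0.55  2.36  0.49  0.34  0.8 ] err 0.0 0.0 row [0.014, -0.139, 0.083] [69.0, 17.0, 3.0]
```

Call:
send_rows(rotation=[[0.001, -0.009, 0.015], [0.002, -0.018, 0.031], [0.002, -0.025, 0.038], [0.003, -0.035, 0.048], [0.005, -0.052, 0.057], [0.007, -0.07, 0.066], [0.008, -0.083, 0.075], [0.01, -0.096, 0.083], [0.01, -0.096, 0.083]], offset=[[5, 1, 0], [10, 3, 0], [15, 4, 0], [21, 6, 1], [26, 7, 1], [32, 9, 1], [37, 10, 2], [43, 11, 2], [43, 11, 2]], hand=[-0.4, -0.4, -0.4, -0.4, -0.4, -0.4, -0.4, -0.4, -0.4])

```text
time_s: 26.55
ee_pos: [0.4952, 0.1635, 0.0137]
ee_rot: [0.237, -0.068, 0.969, 0.017]
ft_force: [-1.6, -1.1, -0.1]
grip_width: 0.295
```

```bash
python3 log.py; python3 t6.py|head -1
python3 - <<'E'
from lid import *
est()
shot('pics/p20.png',(270,80,140,140),(240,130,140,140),2.8)
w=capture('wrist');cv2.imwrite('pics/w20.png',w['frame'][:,:,::-1])
E
```

```text
26.55 q [ 0.056 -0.068 -0.533  2.378  0.328  0.386  0.95 ] p [495.2 163.5  13.7] zaxis [ 0.458  0.064 -0.887] yaxis [-0.139  0.99   0.   ] F [-1.6 -1.1 -0.1] 0.295
tip0 rack [50.4 60.6] 0.05163507916283462
fk [495.6 164.1  14.4] jar grasp z 64.9 rack [43.5 61.3] az 8.0 beta 62.5
```

View pics/p20.png

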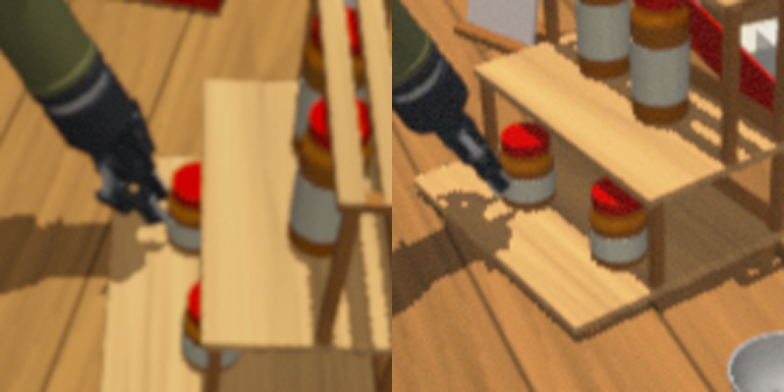

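View pics/w20.png

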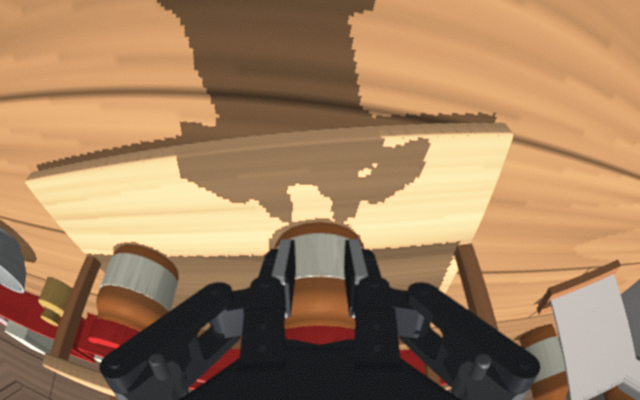

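```bash
cat > bf.py <<'E'
from lid import *
def fr(c,px,z):
    p=onz(c,*px,z)[:2]; a=p-np.array(c["xyz"][:2]); p=p+.03*a/np.linalg.norm(a); return rackxy(p*1000)
E
python3 - <<'E'
from bf import *
D=capture("side");S=capture("scene")
print("new D",fr(D,(240+(528-392)/2.8,130+207.5/2.8),.02),"stock D",fr(D,(240+(618-392)/2.8,130+268/2.8),.02))
print("new S",fr(S,(270+187/2.8,80+251/2.8),.02),"stock S",fr(S,(270+211/2.8,80+369/2.8),.02))
from t6 import *
q=np.array(bot.observe()["q"]);p0,M0=kin.fk(q,x)
go(q,[(60,60.5,.051,8,61),(68,60.5,.051,8,60),(75,60.5,.051,8,60),(80,60.5,.051,8,59),(84,60.5,.051,8,58)],p0,M0)
E
```

```text
new D [86.3 60.8] stock D [102.9 -88.1]
new S [80.3 61. ] stock S [105.6 -84.6]
tip0 rack [50.3 60.7] 0.051760527180240684
(60, 60.5, 0.051, 8, 61) [ 0.07 -0.05 -0.54  2.38  0.41  0.36  0.88] err 0.0 0.0 row [0.004, -0.025, 0.0] [10.0, 2.0, -0.0]
(68, 60.5, 0.051, 8, 60) [ 0.07 -0.04 -0.55  2.37  0.47  0.34  0.82] err 0.0 0.0 row [0.006, -0.043, 0.0] [19.0, 4.0, 0.0]
(75, 60.5, 0.051, 8, 60) [ 0.07 -0.02 -0.55  2.36  0.49  0.34  0.8 ] err 0.0 0.0 row [0.006, -0.043, 0.0] [26.0, 6.0, 0.0]
(80, 60.5, 0.051, 8, 59) [ 0.07 -0.01 -0.55  2.36  0.55  0.32  0.74] err 0.0 0.0 row [0.008, -0.06, 0.0] [31.0, 7.0, 0.0]
(84, 60.5, 0.051, 8, 58) [ 0.07 -0.01 -0.55  2.37  0.62  0.3   0.67] err 0.0 0.0 row [0.011, -0.077, 0.0] [36.0, 8.0, 1.0]
```

Call:
send_rows(rotation=[[0.002, -0.012, 0], [0.004, -0.025, 0], [0.005, -0.034, 0], [0.006, -0.043, 0], [0.007, -0.051, 0], [0.008, -0.06, 0], [0.008, -0.06, 0]], offset=[[5, 1, 0], [10, 2, 0], [15, 3, 0], [20, 5, 0], [26, 6, 0], [31, 7, 0], [31, 7, 0]], hand=[-0.4, -0.4, -0.4, -0.4, -0.4, -0.4, -0.4])

```text
time_s: 27.68
ee_pos: [0.5265, 0.171, 0.014]
ee_rot: [0.267, -0.067, 0.961, 0.019]
ft_force: [-0.2, -0.0, 0.7]
grip_width: 0.297
```

```bash
python3 log.py; python3 t6.py|head -1
python3 - <<'E'
from lid import *
est()
shot('pics/p21.png',(270,80,140,140),(240,130,140,140),2.8)
w=capture('wrist');cv2.imwrite('pics/w21.png',w['frame'][:,:,::-1])
E
```

```text
27.675 q [ 0.079 -0.011 -0.561  2.361  0.56   0.321  0.735] p [526.5 171.   14. ] zaxis [ 0.51   0.072 -0.857] yaxis [-0.139  0.99   0.   ] F [-0.2 -0.   0.7] 0.297
tip0 rack [80.4 61.3] 0.051002584222372034
fk [526.8 172.   15. ] jar grasp z 63.9 rack [72.7 62. ] az 8.0 beta 59.0
```

View pics/p21.png

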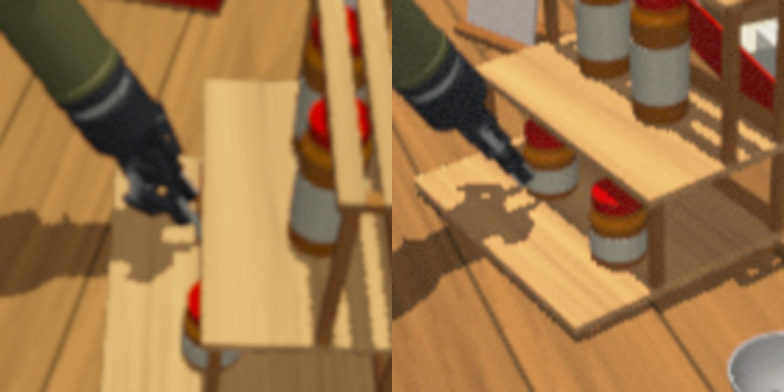

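View pics/w21.png

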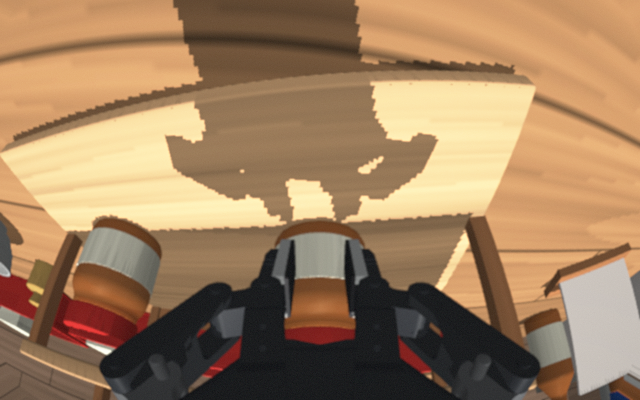

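Run:
```python
from bf import *
D=capture("side")
for u,v in ((551,197),(551,199)): print("new D",fr(D,(240+(u-392)/2.8,130+v/2.8),.02))
cv2.imwrite('pics/z22.png',cv2.resize(D["frame"][160:230,260:350,::-1],None,fx=8,fy=8,interpolation=cv2.INTER_CUBIC))
```

```text
new D [117.8  62.1]
new D [115.7  58.9]
```

View pics/z22.png

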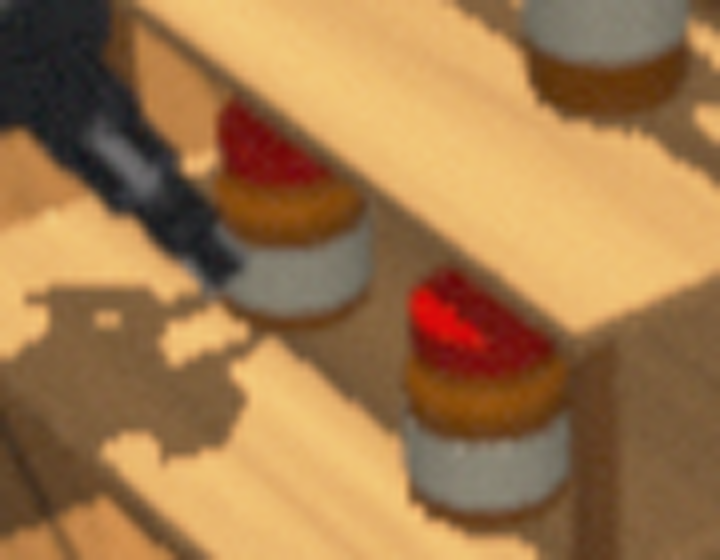

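Run:
```python
from t6 import *
from t6 import go
q=np.array(bot.observe()["q"]);p0,M0=kin.fk(q,x)
q=go(q,[(66,61,.052,8,60),(50,61,.054,7,62),(35,61,.058,6,65),(20,61,.065,4,68),(12,61,.08,2,70),(5,61,.13,0,75),(0,61,.19,0,78)],p0,M0)
```

```text
tip0 rack [80.2 61.2] 0.05115840306963654
(66, 61, 0.052, 8, 60) [ 0.07 -0.04 -0.55  2.38  0.46  0.34  0.82] err 0.0 0.0 row [-0.002, 0.018, 0.0] [-14.0, -4.0, 0.0]
(50, 61, 0.054, 7, 62) [ 0.05 -0.08 -0.54  2.38  0.36  0.39  0.9 ] err 0.0 0.0 row [-0.007, 0.053, -0.017] [-31.0, -8.0, 2.0]
(35, 61, 0.058, 6, 65) [ 0.03 -0.1  -0.51  2.37  0.25  0.47  0.98] err 0.0 0.0 row [-0.013, 0.105, -0.035] [-48.0, -12.0, 5.0]
(20, 61, 0.065, 4, 68) [ 0.02 -0.12 -0.5   2.35  0.18  0.56  1.01] err 0.0 0.0 row [-0.016, 0.157, -0.07] [-64.0, -16.0, 11.0]
(12, 61, 0.08, 2, 70) [ 0.01 -0.15 -0.49  2.32  0.13  0.64  1.02] err 0.0 0.0 row [-0.017, 0.192, -0.104] [-73.0, -19.0, 25.0]
(5, 61, 0.13, 0, 75) [ 0.01 -0.19 -0.45  2.22  0.04  0.86  1.1 ] err 0.0 0.0 row [-0.019, 0.279, -0.139] [-84.0, -21.0, 74.0]
(0, 61, 0.19, 0, 78) [ 0.01 -0.23 -0.42  2.11 -0.01  1.05  1.17] err 0.0 0.0 row [-0.023, 0.332, -0.138] [-91.0, -22.0, 134.0]
```

Call:
send_rows(rotation=[[0, 0.009, 0], [-0.002, 0.018, 0], [-0.007, 0.053, -0.017], [-0.013, 0.105, -0.035], [-0.016, 0.157, -0.07], [-0.017, 0.192, -0.104], [-0.018, 0.235, -0.12], [-0.019, 0.279, -0.139], [-0.023, 0.332, -0.138], [-0.023, 0.332, -0.138]], offset=[[-6, -2, 0], [-14, -4, 0], [-31, -8, 2], [-48, -12, 5], [-64, -16, 11], [-73, -19, 25], [-79, -20, 50], [-84, -21, 80], [-91, -22, 134], [-91, -22, 134]], hand=[-0.4, -0.4, -0.4, -0.4, -0.4, 0, 0.5, 1, 1, 1])

```text
time_s: 29.12
ee_pos: [0.4389, 0.1501, 0.1533]
ee_rot: [0.109, 0.0, 0.994, 0.001]
ft_force: [0.4, -0.0, -0.5]
grip_width: 1.001
```

```bash
python3 log.py
python3 - <<'E'
from lid import *
est()
shot('pics/p23.png',(230,40,240,240),(210,70,240,240),1.65)
D=capture("side")
cv2.imwrite('pics/z23.png',cv2.resize(D["frame"][90:230,250:390,::-1],None,fx=4.2,fy=4.2,interpolation=cv2.INTER_CUBIC))
cv2.imwrite('pics/s23.png',capture("scene")["frame"][:,:,::-1])
E
```

```text
29.125 q [ 0.032 -0.23  -0.434  2.104 -0.016  1.045  1.176] p [438.9 150.1 153.3] zaxis [ 0.216  0.003 -0.976] yaxis [-0.     1.     0.003] F [ 0.4 -0.  -0.5] 1.001
fk [439.6 150.1 152.8] jar grasp z 208.5 rack [ 0.1 61. ] az 0.7 beta 77.5
```

View pics/z23.png

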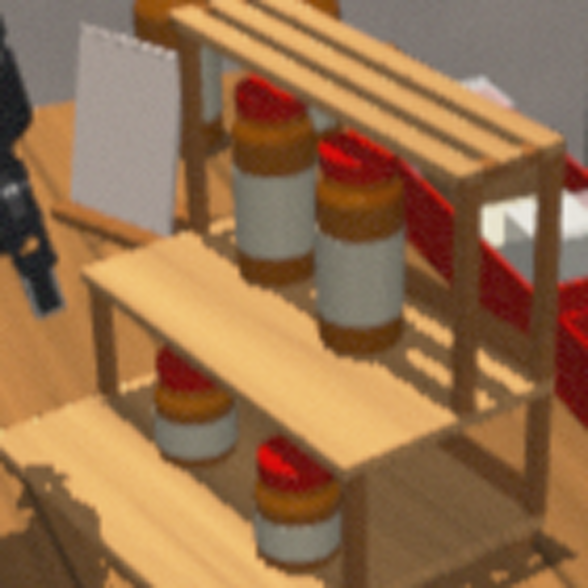

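View pics/s23.png

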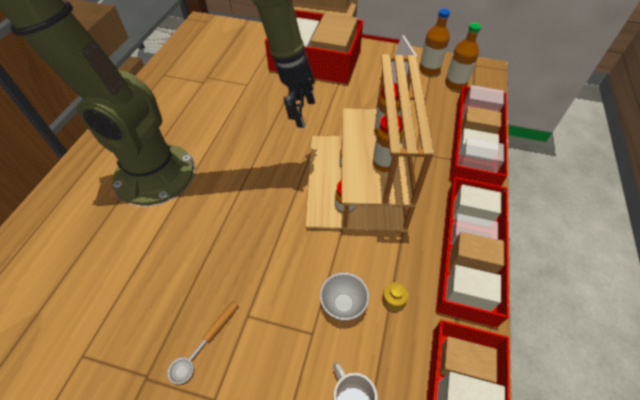

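Run:
```python
from bf import *
import pickle
D=capture("side")
f=lambda u,v:(250+u/4.2,90+v/4.2)
print("tall",fr(D,f(276,284),.132),"stock tall",fr(D,f(360,355),.132),"short",fr(D,f(197,464),.02),"stock short",fr(D,f(297,566),.02))
S0,D0=pickle.load(open("c0.pkl","rb"))
# stock jar regions change
for n,(x0,y0,x1,y1) in dict(stall=(326,125,348,173),sshort=(311,194,331,225)).items():
    a=D0["frame"][y0:y1,x0:x1].astype(int);b=D["frame"][y0:y1,x0:x1].astype(int);print(n,np.abs(a-b).mean().round(2))
S=capture("scene")
for n,(x0,y0,x1,y1) in dict(bowl=(318,272,372,324),weight=(382,282,410,310),mug=(330,360,380,400),spoon=(165,300,240,385)).items():
    print(n,np.abs(S0["frame"][y0:y1,x0:x1].astype(int)-S["frame"][y0:y1,x0:x1]).mean().round(2))
```

```text
tall [206.4  78.6] stock tall [196.2 -38.6] short [117.8  61.4] stock short [105.5 -84.5]
stall 2.53
sshort 2.66
bowl 1.51
weight 1.65
mug 1.52
spoon 1.51
```

```bash
python3 -c "
from station import bot
print(bot.job_done()); print(bot.observe()['time_s'])"
```

```text
the job is handed in; nothing more can be done
None
the job is handed in; nothing more can be done
```

Both jars are on the rack, upright and well under the boards, and the job is handed in at about 29 s. The gripper is open and touching nothing.

- **Tall jar:** placed first, directly on the upper tier. Its centre is about 206 mm from the rack's front edge, and two-thirds cover needs 190, so about 56 of its 60 mm is under the board.
- **Short jar:** set down on the open front of the lower tier, because the arm could not reach in under the board while holding it. I then slid it back with two partly closed fingertips, using about 2 N. Its centre is at about 113–118 mm, and two-thirds cover needs 100.
- **Other objects:** the last pictures show all four jars standing. The bowl, mug, spoon and weight have not moved. The two stock jars are where they were to within a few millimetres.

Some readings disagreed or went less cleanly:

- **Fingertips:** the cameras put them about 40 mm short of the stated tool point. I worked from the camera measurement, and both grasps held.
- **Side camera:** it reads the far end of the rack up to about 13 mm lower in y than the scene camera.
- **Early move:** one move hit a joint limit and stopped lower than I commanded. It touched nothing.
- **Short jar set-down:** it touched the shelf at about 16 N, so I eased off 1 mm before letting go.

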